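Tip the bracket over onto the rubber step

TASK

Push the standing steel bracket along its board until its toe is up against the wall of the rubber step, then tip it forward over that stop and ease it down gently, under control all the way, until it lies with its tall plate flat on the rubber and its foot plate standing up, still snug and square to the step. Only push and steady it with the fingers: never lift it off or drop it, and leave the other things on the bench undisturbed.

Things in the scene. Friction and masses are not known exactly. Their poses are not given: they have to be found in the camera images.
- bracket: Loose steel bracket, 0.2 to 0.4 kg, of 8 mm plate, 60 mm wide along y. Origin: middle of the lower front edge of its toe. Standing: z up, +x forward, roughly to the rubber step. Foot plate x = -94 to 0, z = 0 to 8 mm; upright plate x = -20 to -12, z = 8 to 130 mm: a 12 mm toe in front of it, 74 mm of foot behind. Stands on the board, toe 15 to 35 mm short of the step.
- bracket_top (a point): Middle of the bracket's top edge: x = -16, y = 0, z = 130 mm in the bracket's frame.
- bracket_com (a point): The bracket's centre of mass: x = -29, y = 0, z = 41 mm. Tipped about the toe it balances at 36 degrees, then falls forward unless held back: by a finger behind the upright bearing on the upper face of the foot (far out, or the toe may skid back from the wall), or one in front of the upright. Tipping against the wall shifts the toe's lower edge back 8 mm. Friction on the board 0.5 to 0.7.
- tipping_board: Fixed plywood board 305 x 104 x 9 mm, x = -150 to 155 mm; +x points to the robot's left within 15 degrees. A black rubber step, 11 mm above the board, 100 mm wide, covers x = 0 to 150 mm; its wall at x = 0 is the stop. Origin: on the bench under the middle of that wall (board top z = 9, step top z = 20 mm). The toe is 1 mm longer than the step is high, so the tipped upright lies flat.
- marker: Marker pen lying along the board's near side, 132 mm long, 15 mm thick; leave alone. Origin under its middle.
- ring_3: Rusty steel ring, 75 mm across, 21 mm high, flat on the bench well to the right of the board; leave alone. Origin under its middle.
- bronze_block: Flat bronze block 84 x 60 x 10 mm lying on the bench well to the right of the board; leave alone. Origin under its middle.
- lacquer_box: Open dark red box 142 x 124 x 57 mm to the right of the board; leave alone. Origin under its middle.
- pliers: Pliers with red handles, 161 mm long, lying at the right; leave alone. Origin under the middle.
- cot_jar: Jar with orange lid, 62 mm across, 66 mm high, to the right of the board; leave alone. Origin under its middle.
- solder_bar: Plain metal bar, 186 x 16 x 12 mm, lying along the board's far side, about 10 mm from it; leave alone. Origin under its middle.

How it is judged:
By the outcome, as a careful person would: the job done as asked, in the order asked, and still so for the second after the job is handed in, with the robot touching nothing.
It also fails if it takes over 70 s, if anything falls off the work surface, if the arm or the gripper's body presses on something with over 40 N, if the wrist force passes 120 N, or if a joint passes its speed limit or range.

ROBOT

A 7-joint arm with a two-finger parallel gripper is mounted at the origin on a cart in front of the work surface, level with it; the furniture and walls round the work are solid. World frame = base frame: x ahead of the robot, y to its left, z up, the work surface at z = 0. Lengths are in mm, angles in rad, forces in N, time in s.
With the tool pointing down it reaches from about 425 to 925 mm from the base axis. Payload 6.8 kg.
Tool frame: the origin (TCP) lies between the finger pads; the fingertips stand 14 mm ahead of it and the grasp point (between the pads) lies 5 mm behind it (r.nose_length is the distance from the TCP to the fingertips, in mm); z points along the fingers, x is the direction in which the jaws open and shut, and the axes are right-handed (so a half turn about z gives the same grasp; the last joint's range is limited). The gripper opens to 88 mm and grips with 3 to 60 N. Pads are 20 mm wide; open, the fingers measure 115 mm over their backs; the gripper's body (75 mm by 178 mm) begins 61 mm behind the grasp point.
Start: joints at [-1.406, 0.477, 0.022, 1.555, -0.011, 1.109, -0.083], TCP at [181.86, 650.057, 236.664] pointing down, gripper open.
Joint ranges: [-2.96, 2.96], [-0.34, 2.1], [-1.41, 1.46], [0.24, 2.44], [-1.37, 4.51], [0.17, 1.92], [-2.96, 2.96]. Speed limits (rad/s): [2.39, 2.39, 3.14, 3.14, 3.14, 3.14, 3.14].

INTERFACE

Orientations are given as a rotation vector (axis times angle).
In Python, from plant import r, vision, order, finder gives the robot as it stands.
- The arm moves only by the tool send_rows, never from a script. Its argument "plan" is a list of rows, each an object of numbers: "tx", "ty", "tz": the shift along the tool's x, y, z in mm; "yaw": the turn about the tool's z in degrees. In form: [{"tx": .., "ty": .., "tz": .., "yaw": ..}, ...]. A call has 1 to 8 rows; each row shifts and turns the commanded pose from where the row before left it, along the tool's axes as they then stand; what a row does not reach is not made up. A row lasts 1/8 s, in which the tool goes at most 62.5 mm and 10.7 degrees, less where a joint would pass 70% of its speed; a pose out of reach is approached as far as the arm can. A call with a gripper value outside its range is refused whole. "gripper" is the opening, from -1 (shut) to 1 (fully open), set as the call begins (left out, the last holds). The fingers move at their own pace and stop on an object; the grip force is fixed at half the most. Time passes only in rows, so rows that do not move let the fingers close. It gives the time, the measured TCP pose, the force and the opening at its end, in the units of the state.
- r.state(): the state, without advancing time (a new reading comes with each control period).
- vision.camera(name): name is "scene" or "side" or "wrist"; returns a dict with "frame" (480x640x3 uint8, red, green, blue), "camera_matrix" (3x3 intrinsics, pixels), "k1" (the pictures are not rectified: a ray, as slopes to the right and down, at radius r is drawn at 1 + k1 r^2 times it, then the intrinsics apply), "camera_from_world" (4x4, takes a point from world to camera coordinates). Camera axes: x right, y up, looking along -z (the intrinsics and any distortion apply to the point x, -y, -z); pixel columns grow to the right and rows downward; lengths in mm; the calibration is good to about 2 mm. A picture is of the moment at which its call begins. There is no depth.
- order.hand_in(): hands the job in, once; it reports no verdict.
Trained networks look in the newest picture that a camera, given by its name, has taken for a name from the list of things; names that differ only in an ending like _2 or _b are one class to them, and where a whole thing is asked for, a point or a joint stands for the part that bears it (a point fixed in the world has none). Each returns a list of dicts, best first, with "p" (0 to 1); they miss things now and then, are a little off and sometimes report something else, mostly with a low value. They report only what shows in the picture. A call takes as long as a camera call.
- finder.look_for(label, camera): "xyz" ([x, y, z] in mm, in the coordinates of the camera as it stood for that picture, good to about 4 mm: the middle of the surface that is visible of it).
- finder.outline_of(label, camera): "region" (480x640 bool, what is visible of it).
- finder.spot_point(label, camera): "xyz" ([x, y, z] in mm, in the coordinates of the camera as it stood for that picture, good to about 4 mm: a listed point, or the origin of a listed thing).
The state is a dict: "clock": time; "qpos": joint angles; "joint_vel": joint speeds; "joint_efforts": joint torques, N m; "eef_pos": TCP position; "tcp_rot": TCP orientation; "ft_force": force on the tool from outside, world axes, zero at the start; "wrist_torque": the same for the moment, N m; "opening": opening from 0.0 (shut) to 1.0 (fully open).
Only numpy, scipy, OpenCV 4.12 (cv2) and the standard library are available. Lean on these libraries where they do the work, as an engineer would, in place of code of your own. Each camera call takes 0.05 s, during which the arm holds its last target.

## Working session

There is one attempt and no reset: what is moved stays moved. The work goes in short steps, Python scripts to look and compute and a tool call to move; the robot and the scene stay as the last step left them, time stands still between calls to the robot, and variables do not carry over. Pictures are saved under pics/ and viewed, and the job is handed in when it is done.

Besides the shell and the picture viewer there is one more tool, called after "Call:" by a JSON object that holds its "fn" and its "kwargs", one argument or row to a line. send_rows: Moves the arm, as the interface text tells. Its arguments: {"type":"object","properties":{"plan":{"type":"array","items":{"type":"object","properties":{"tx":{"type":"number"},"ty":{"type":"number"},"tz":{"type":"number"},"yaw":{"type":"number"}}}},"gripper":{"type":"number"}},"required":["plan"]}

```bash
ls; mkdir -p pics; cat > h.py <<'E'
import numpy as np, cv2
from plant import r, vision, order, finder
def snap(n,f=None):
    c=vision.camera(n)
    if f: cv2.imwrite('pics/'+f,cv2.cvtColor(c['frame'],cv2.COLOR_RGB2BGR))
    return c
def w(c,p):
    T=np.array(c['camera_from_world']); return np.linalg.inv(T)@np.append(p,1)
def proj(c,P):
    P=np.atleast_2d(P).astype(float);T=np.array(c['camera_from_world']);K=np.array(c['camera_matrix'])
    q=P@T[:3,:3].T+T[:3,3]; u=q[:,0]/-q[:,2]; v=-q[:,1]/-q[:,2]
    s=1+c['k1']*(u*u+v*v); return np.c_[K[0,0]*u*s+K[0,2],K[1,1]*v*s+K[1,2]]
def ray(c,px,z):
    K=np.array(c['camera_matrix']);T=np.array(c['camera_from_world'])
    d=np.array([(px[0]-K[0,2])/K[0,0],(px[1]-K[1,2])/K[1,1]]);u=d.copy()
    for _ in range(20): u=d/(1+c['k1']*(u@u))
    R=T[:3,:3];o=-R.T@T[:3,3];dr=R.T@np.array([u[0],-u[1],-1])
    return o+dr*(z-o[2])/dr[2]
E
python3 - <<'E'
from h import *
np.set_printoptions(precision=1,suppress=True)
print(r.state())
for n in ['scene','side','wrist']:
    c=snap(n,n+'0.png'); T=np.array(c['camera_from_world']);print(n,-T[:3,:3].T@T[:3,3],-T[2,:3],c['k1'])
    for l in ['bracket','bracket_top','bracket_com','tipping_board','marker','solder_bar']:
        for d in finder.spot_point(l,n)[:1]: print(l,d['p'],w(c,d['xyz'])[:3])
E
```

```text
pics
{'clock': 0.0, 'qpos': array([-1.4,  0.5,  0. ,  1.6, -0. ,  1.1, -0.1]), 'joint_vel': array([-0., -0.,  0., -0.,  0.,  0., -0.]), 'joint_efforts': array([  0. , -58.3,   1.5, -27.3,  -0.1,   0. ,   0. ]), 'eef_pos': array([181.7, 649.5, 235.7]), 'tcp_rot': array([ 2.5,  1.9, -0. ]), 'ft_force': array([ 0. , -0.6,  1. ]), 'wrist_torque': array([-0.,  0.,  0.]), 'opening': 1.002135040452619}
scene [-114.9 -766.2  555.4] [ 0.5  0.7 -0.4] -0.103389419849441
bracket 0.61 [460.4 285.4   2.5]
bracket_com 0.73 [456.1 254.7  46.2]
tipping_board 0.73 [472.2 305.2  -1.9]
marker 0.44 [410.3 375.2  -2.1]
solder_bar 0.8 [538.9 256.6  -1.5]
side [104.6 999.3 503.4] [ 0.3 -0.9 -0.3] 0.028876372460092965
bracket 0.84 [461.1 287.6  11.5]
bracket_top 0.79 [452.2 266.3 136.9]
bracket_com 0.76 [452.2 257.8  50.6]
tipping_board 0.63 [471.8 306.3   0.2]
marker 0.83 [404.9 371.3   2.7]
solder_bar 0.74 [537.9 259.3  -2.7]
wrist [101.6 672.8 384.4] [ 0.3 -0.1 -1. ] -0.042693599680459285
```

View pics/scene0.png

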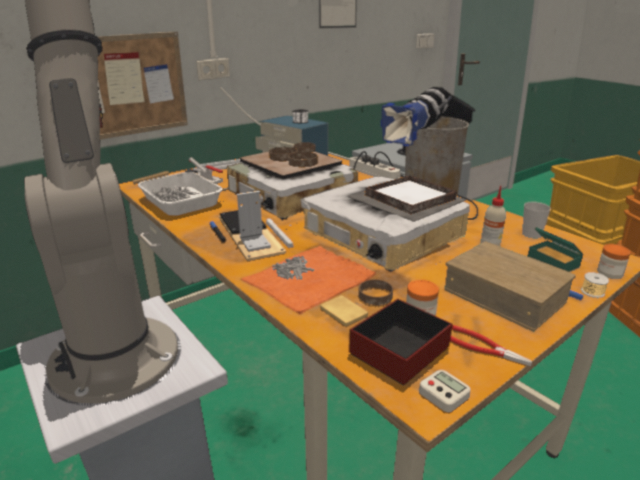

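View pics/side0.png

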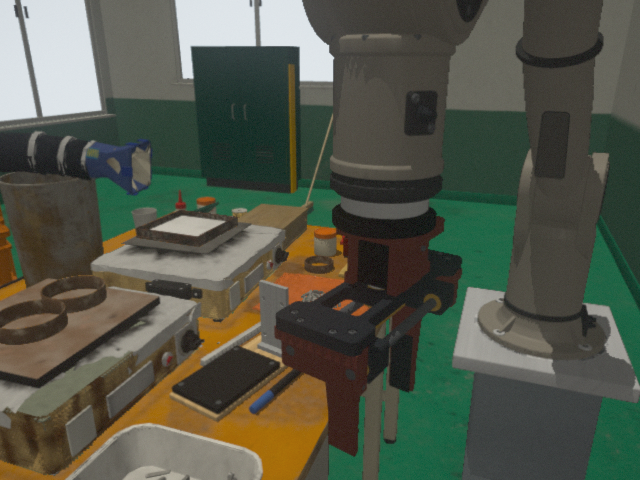

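```bash
python3 - <<'E'
from h import *
print(__import__('scipy').spatial.transform.Rotation.from_rotvec(r.state()['tcp_rot']).as_matrix().round(3)) if 0 else None
from scipy.spatial.transform import Rotation as R
print(R.from_rotvec(r.state()['tcp_rot']).as_matrix().round(3))
for n in ['scene','side']:
    c=snap(n); print(c['camera_matrix'])
    f=cv2.cvtColor(c['frame'],cv2.COLOR_RGB2BGR)
    p=proj(c,[472,305,20])[0].astype(int); print(p)
    x0=max(0,p[0]-110);y0=max(0,p[1]-85)
    print(x0,y0)
    cv2.imwrite(f'pics/{n}0z.png',cv2.resize(f[y0:y0+140,x0:x0+200],None,fx=4,fy=4,interpolation=cv2.INTER_CUBIC))
E
```

```text
[[ 0.269  0.963  0.   ]
 [ 0.963 -0.269  0.   ]
 [ 0.     0.    -1.   ]]
[[476.87938654   0.         316.93017631]
 [  0.         476.87938654 241.25629582]
 [  0.           0.           1.        ]]
[248 227]
138 142
[[505.87990416   0.         323.47926882]
 [  0.         505.87990416 246.41707218]
 [  0.           0.           1.        ]]
[258 352]
148 267
```

View pics/scene0z.png

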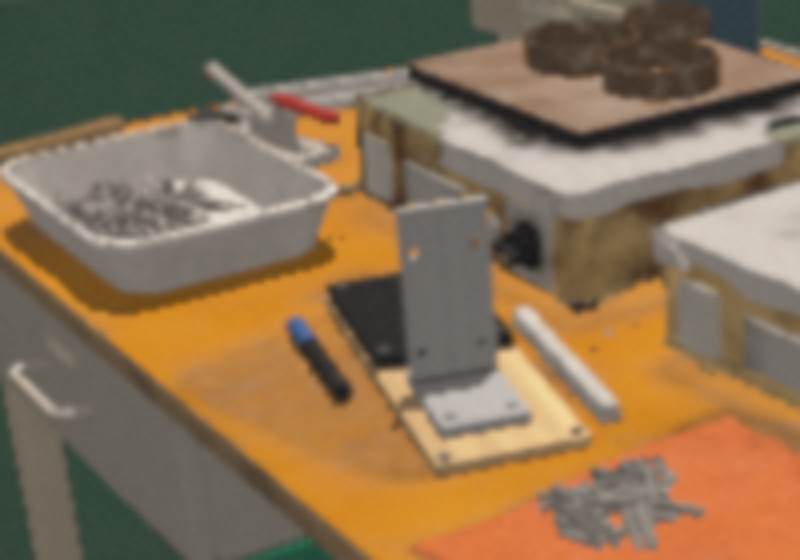

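View pics/side0z.png

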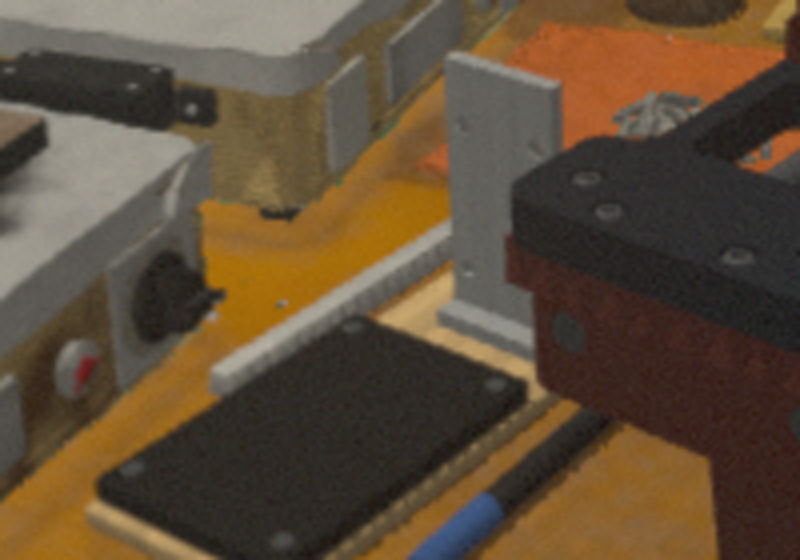

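View pics/wrist0.png

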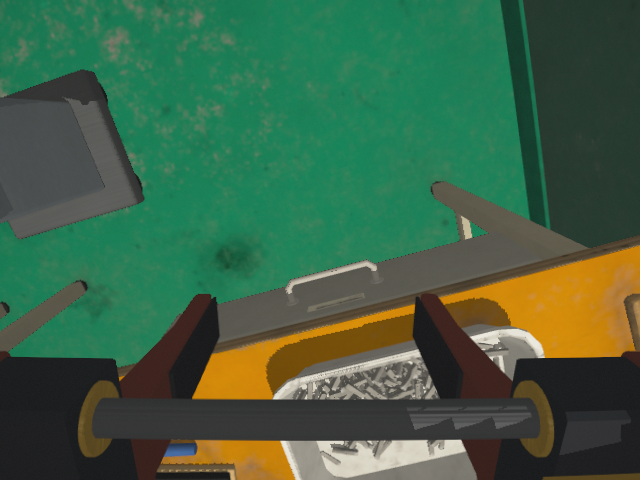

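Call:
{"fn": "send_rows", "kwargs": {
  "plan": [
    {"tx":-32,"ty":45,"tz":-10},
    {"tx":-32,"ty":45,"tz":-10},
    {"tx":-32,"ty":45,"tz":-10},
    {"tx":-32,"ty":45,"tz":-10},
    {"tx":-32,"ty":45,"tz":-10},
    {"tx":-32,"ty":45,"tz":-10},
    {"tx":-32,"ty":45,"tz":-10},
    {"tx":-32,"ty":45,"tz":-10}
  ]
}}

```text
validation failed for argument at $.pl...
```

```bash
python3 - <<'E'
from h import *
np.set_printoptions(precision=1,suppress=True)
s=r.state();print(s['clock'],s['eef_pos'],s['ft_force'])
for n in ['side','wrist']:
    c=snap(n,n+'1.png')
    if n=='wrist':
      for l in ['bracket','bracket_top','bracket_com','tipping_board','marker','solder_bar']:
        for d in finder.spot_point(l,n)[:1]: print(l,d['p'],w(c,d['xyz'])[:3])
c=snap('scene');print(ray(c,(284,217),0))
E
```

```text
1.15 [181.9 650.1 236.6] [0.  0.2 1.2]
[617.2 347.    0. ]
```

Call:
{"fn": "send_rows", "kwargs": {
  "plan": [
    {"tx":-32,"ty":45,"tz":-10,"yaw":0},
    {"tx":-32,"ty":45,"tz":-10,"yaw":0}
  ]
}}

```text
clock: 1.85
eef_pos: [251.7, 563.3, 256.6]
tcp_rot: [2.501, 1.9, -0.0]
ft_force: [0.4, -0.6, 0.6]
opening: 0.999
```

Call:
{"fn": "send_rows", "kwargs": {
  "plan": [
    {"tx":-32,"ty":45,"tz":-10,"yaw":0},
    {"tx":-32,"ty":45,"tz":-10,"yaw":0},
    {"tx":-32,"ty":45,"tz":-10,"yaw":0},
    {"tx":-32,"ty":45,"tz":-10,"yaw":0},
    {"tx":-32,"ty":45,"tz":-10,"yaw":0},
    {"tx":-32,"ty":45,"tz":-10,"yaw":0}
  ]
}}

```text
clock: 2.6
eef_pos: [460.5, 305.0, 317.3]
tcp_rot: [-2.503, -1.899, -0.001]
ft_force: [-0.0, 1.5, -0.1]
opening: 1.001
```

```bash
python3 - <<'E'
from h import *
np.set_printoptions(precision=1,suppress=True)
s=r.state();print(s['clock'],s['eef_pos'],s['ft_force'])
for n in ['side','wrist']:
    c=snap(n,n+'1.png')
    T=np.array(c['camera_from_world']);print(n,-T[:3,:3].T@T[:3,3],-T[2,:3],c['k1'])
E
```

```text
2.6 [460.5 305.  317.3] [-0.   1.5 -0.1]
side [104.6 999.3 503.4] [ 0.3 -0.9 -0.3] 0.028876372460092965
wrist [385.6 321.4 466.2] [ 0.3 -0.1 -1. ] -0.042693599680459285
```

View pics/wrist1.png

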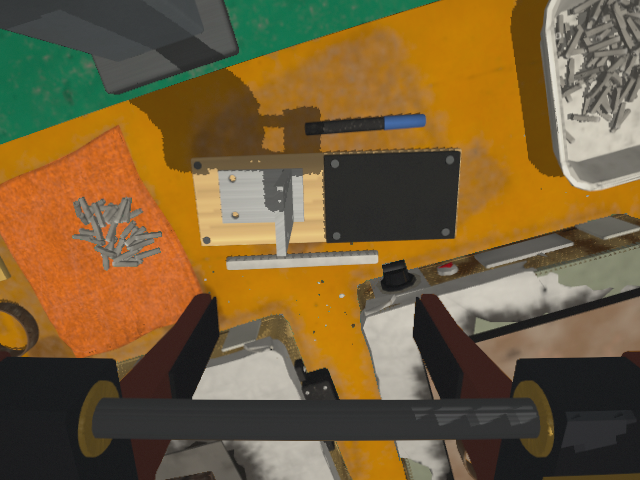

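View pics/side1.png

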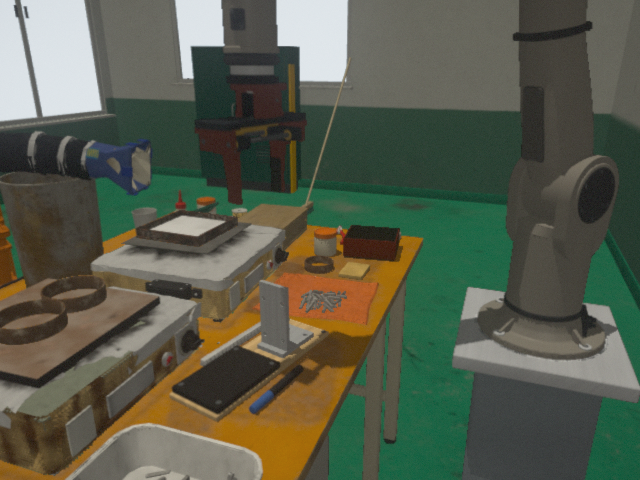

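```bash
python3 - <<'E'
import cv2
f=cv2.imread('pics/wrist1.png')
cv2.imwrite('pics/w1a.png',cv2.resize(f[140:280,180:345],None,fx=4.8,fy=4.2,interpolation=cv2.INTER_CUBIC))
cv2.imwrite('pics/w1b.png',cv2.resize(f[140:280,310:475],None,fx=4.8,fy=4.2,interpolation=cv2.INTER_CUBIC))
E
```

```text
(no output)
```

View pics/w1a.png

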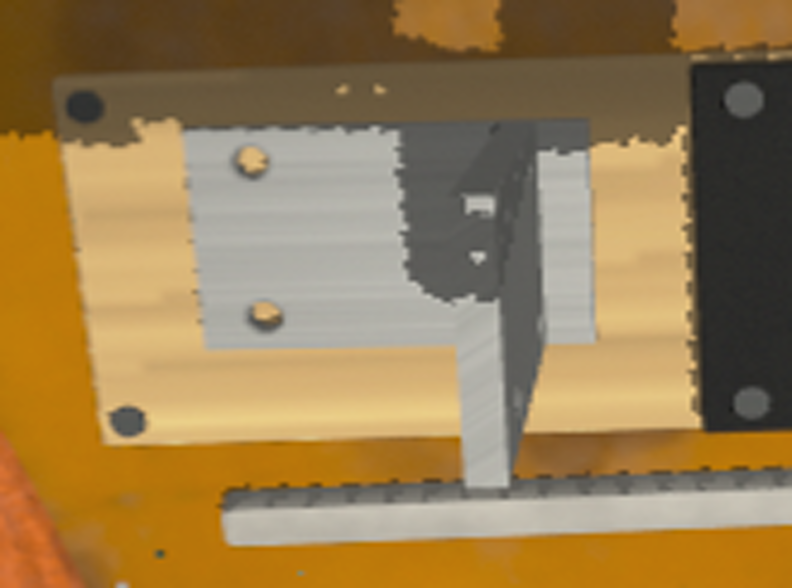

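View pics/w1b.png

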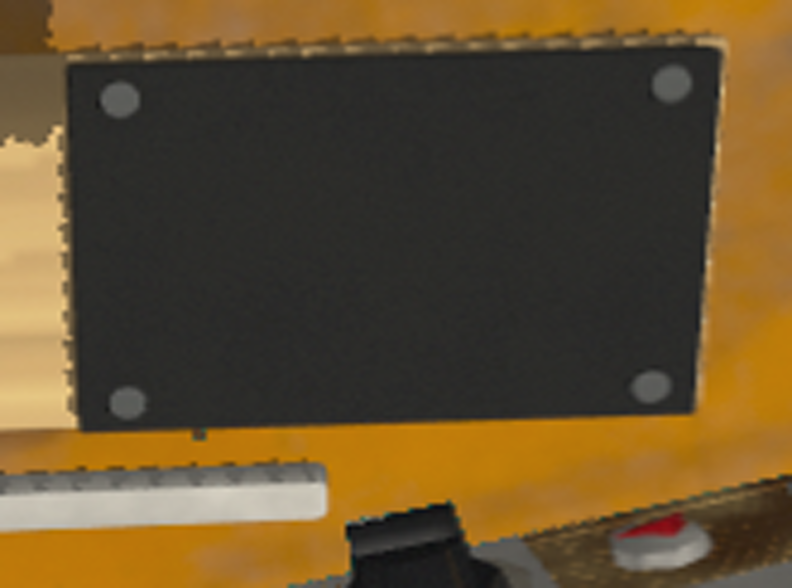

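```bash
cat > fit.py <<'E'
from h import *
from scipy.optimize import least_squares
def fit(c,pts,px,x0):
    pts=np.array(pts,float);px=np.array(px,float)
    def P(v):
        C,S=np.cos(v[2]),np.sin(v[2])
        return np.c_[v[0]+C*pts[:,0]-S*pts[:,1],v[1]+S*pts[:,0]+C*pts[:,1],pts[:,2]]
    f=lambda v:(proj(c,P(v))-px).ravel()
    s=least_squares(f,x0,x_scale=[10,10,.1]); return s.x,f(s.x).reshape(-1,2)
E
python3 - <<'E'
from fit import *
np.set_printoptions(precision=2,suppress=True)
c=vision.camera('wrist')
a=lambda X,Y:(180+X/4.8,140+Y/4.2); b=lambda X,Y:(310+X/4.8,140+Y/4.2)
bp=[(-150,52,9),(-150,-52,9),(0,50,20),(0,-50,20),(150,50,20),(150,-50,20)]
bx=[a(55,80),a(105,443),a(691,66),a(703,430),b(721,47),b(694,411)]
v,e=fit(c,bp,bx,[470,305,1.6]); print('board',v,np.degrees(v[2]));print(e)
kp=[(-94,30,17),(-94,-30,17),(0,-30,17),(0,30,17)]
kx=[a(184,130),a(206,348),a(595,340),a(590,120)]
k,e=fit(c,kp,kx,[460,285,1.6]); print('bracket',k,np.degrees(k[2]));print(e)
R=np.array([[np.cos(v[2]),-np.sin(v[2])],[np.sin(v[2]),np.cos(v[2])]])
print('toe in board',R.T@(k[:2]-v[:2]))
np.save('board.npy',v)
for n in ['side','scene']:
    c=snap(n)
    q=[(*(R@np.array(p[:2])+v[:2]),p[2]) for p in bp]; print(n,proj(c,q).round())
print(ray(vision.camera('wrist'),(252,318),80))
E
```

```text
board [469.39 310.99   1.32] 75.91376427019783
[[-1.74 -0.96]
 [-0.97  1.19]
 [ 0.   -0.47]
 [ 0.17  0.87]
 [ 1.4  -0.63]
 [ 1.09  0.8 ]]
bracket [457.37 289.09   1.31] 75.02090005752356
[[-0.31 -0.44]
 [-0.07  0.25]
 [ 0.48  0.37]
 [-0.09 -0.11]]
toe in board [-24.16   6.32]
side [[330. 332.]
 [287. 318.]
 [281. 363.]
 [237. 346.]
 [217. 411.]
 [171. 388.]]
scene [[244. 257.]
 [283. 249.]
 [230. 230.]
 [264. 224.]
 [217. 212.]
 [249. 207.]]
[551.65 211.7   80.  ]
```

```bash
python3 - <<'E'
from fit import *
f=cv2.imread('pics/side1.png')
cv2.imwrite('pics/s1z.png',cv2.resize(f[270:420,165:345],None,fx=4.4,fy=4,interpolation=cv2.INTER_CUBIC))
c=snap('scene','scene1.png');f=cv2.imread('pics/scene1.png')
cv2.imwrite('pics/c1z.png',cv2.resize(f[180:270,200:300],None,fx=8,fy=6.6,interpolation=cv2.INTER_CUBIC))
E
```

```text
(no output)
```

View pics/s1z.png

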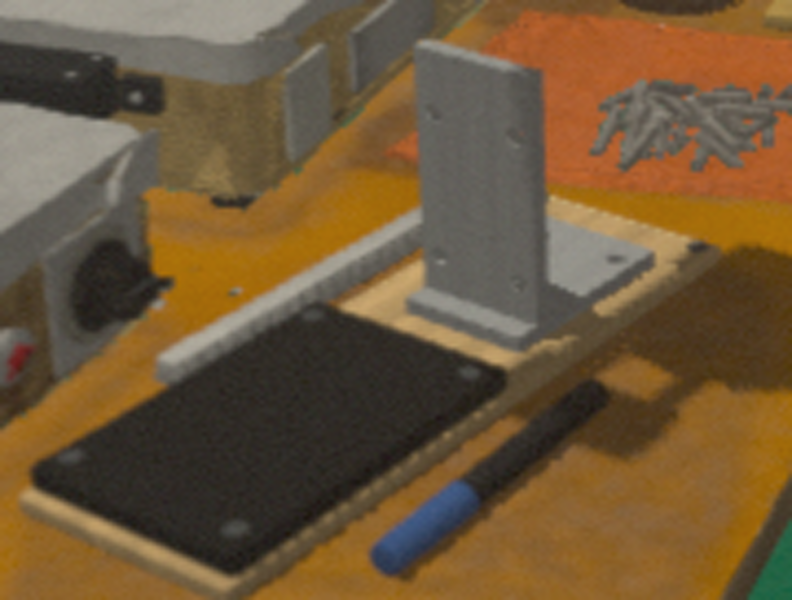

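View pics/c1z.png

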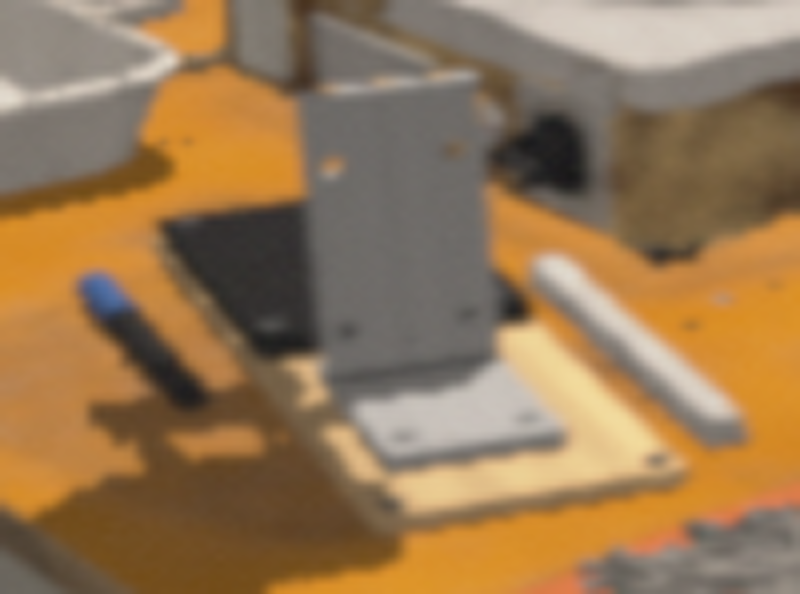

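```bash
python3 - <<'E'
from fit import *
np.set_printoptions(precision=2,suppress=True)
cs=vision.camera('side');cw=vision.camera('wrist');cc=vision.camera('scene')
a=lambda X,Y:(180+X/4.8,140+Y/4.2); b=lambda X,Y:(310+X/4.8,140+Y/4.2);s=lambda X,Y:(165+X/4.4,270+Y/4)
g=lambda X,Y:(200+X/8,180+Y/6.6)
bp=[(-150,52,9),(-150,-52,9),(0,50,20),(0,-50,20),(150,50,20),(150,-50,20)]
bx=[a(55,80),a(105,443),a(691,66),a(703,430),b(721,47),b(694,411)]
bs=[s(718,252),None,s(506,375),s(315,303),s(229,578),s(38,470)]
bc=[g(380,520),g(685,465),g(260,350),None,g(160,222),None]
kp=[(-94,30,17),(-94,-30,17),(0,-30,17),(0,30,17),(-12,30,139),(-12,-30,139),(-20,30,139),(-20,-30,139)]
kx=[a(184,130),a(206,348),a(595,340),a(590,120)]+[None]*4
ks=[s(655,250),None,s(410,297),s(535,330),s(541,72),s(418,45),None,None]
kc=[g(395,457),g(567,435),None,None,None,None,g(303,95),g(478,80)]
def go(pts,obs,x0):
    pts=np.array(pts,float)
    def f(v,full=False):
        C,S=np.cos(v[2]),np.sin(v[2]);P=np.c_[v[0]+C*pts[:,0]-S*pts[:,1],v[1]+S*pts[:,0]+C*pts[:,1],pts[:,2]]
        o=[]
        for c,x in obs:
            p=proj(c,P); m=[i for i in range(len(pts)) if x[i] is not None]
            o.append(p[m]-np.array([x[i] for i in m]))
        return o if full else np.concatenate(o).ravel()
    q=least_squares(f,x0,x_scale=[10,10,.1],loss='soft_l1').x
    for o in f(q,True):print(o.tolist() if 0 else o.round(1).tolist())
    return q
v=go(bp,[(cw,bx),(cs,bs),(cc,bc)],[470,308,1.32]);k=go(kp,[(cw,kx),(cs,ks),(cc,kc)],[458,287,1.3])
R=np.array([[np.cos(v[2]),-np.sin(v[2])],[np.sin(v[2]),np.cos(v[2])]])
print(v,np.degrees(v[2]),k,np.degrees(k[2]),'toe in board',R.T@(k[:2]-v[:2]))
np.save('board.npy',v)
E
```

```text
[[-2.7, 0.5], [-1.8, 2.9], [-0.6, 0.8], [-0.2, 2.4], [1.3, 0.3], [1.2, 2.1]]
[[2.6, 0.9], [2.8, 1.9], [1.5, 2.7], [3.2, 0.3], [-1.0, 4.5]]
[[-6.1, -2.0], [-5.2, -1.7], [-6.2, -2.7], [-6.5, -1.7]]
[[-1.3, 0.8], [-0.7, 1.7], [0.1, 1.2], [-0.9, 0.5]]
[[1.6, 2.9], [0.5, 3.9], [-1.4, 5.8], [-0.1, 4.2], [0.3, 2.8]]
[[-6.5, -1.6], [-5.7, -2.6], [-6.5, -0.7], [-6.1, -1.9]]
[462.77 317.91   1.34] 76.79452686881399 [450.43 296.05   1.33] 76.2020750649682 toe in board [-24.09   7.03]
```

```bash
python3 - <<'E'
from fit import *
np.set_printoptions(precision=1,suppress=True)
from scipy.spatial.transform import Rotation as Ro
s=r.state();M=Ro.from_rotvec(s['tcp_rot']).as_matrix()
P=[s['eef_pos']+M@np.array([x,y,14]) for x in(-57.5,-44,44,57.5) for y in(-10,10)]
for n in['side','scene']:
    c=snap(n,n+'2.png');p=proj(c,P);print(n,p.tolist())
    f=cv2.imread(f'pics/{n}2.png');m=p.mean(0).astype(int)
    x0,y0=max(0,m[0]-80),max(0,m[1]-60);print(x0,y0)
    z=cv2.resize(f[y0:y0+120,x0:x0+160],None,fx=5,fy=5,interpolation=cv2.INTER_CUBIC)
    for q in p: cv2.circle(z,tuple(((q-[x0,y0])*5+2).astype(int)),3,(0,255,0),1)
    cv2.imwrite(f'pics/{n}2z.png',z)
E
```

```text
side [[286.067002274196, 191.55190846503766], [276.6971466215313, 189.85827037218047], [280.8125934799258, 193.18741244008575], [271.3923900312162, 191.45098255400794], [242.98540179230795, 204.94825491840066], [233.24774895434223, 202.88928778781326], [236.56619579188572, 206.94172393398782], [226.7824921064087, 204.82551608235337]]
176 138
scene [[237.83855620493924, 131.48926146333145], [245.89358667299467, 130.66423941123082], [236.52266849508408, 130.38996872373264], [244.50392318439975, 129.57798928574152], [228.55626469454646, 123.73757982193567], [236.08655109786343, 123.00206597451873], [227.4205116073466, 122.7895494878062], [234.88590322288502, 122.06459280270495]]
156 66
```

View pics/side2z.png

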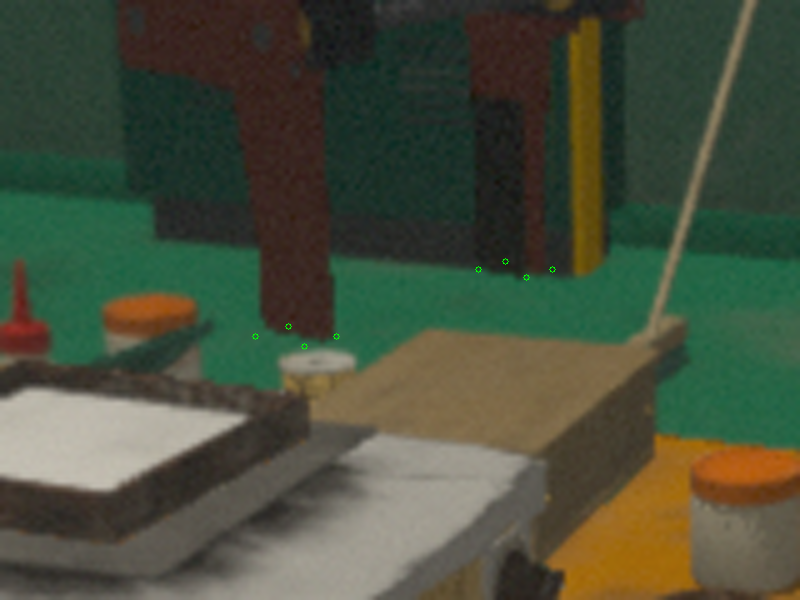

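View pics/scene2z.png

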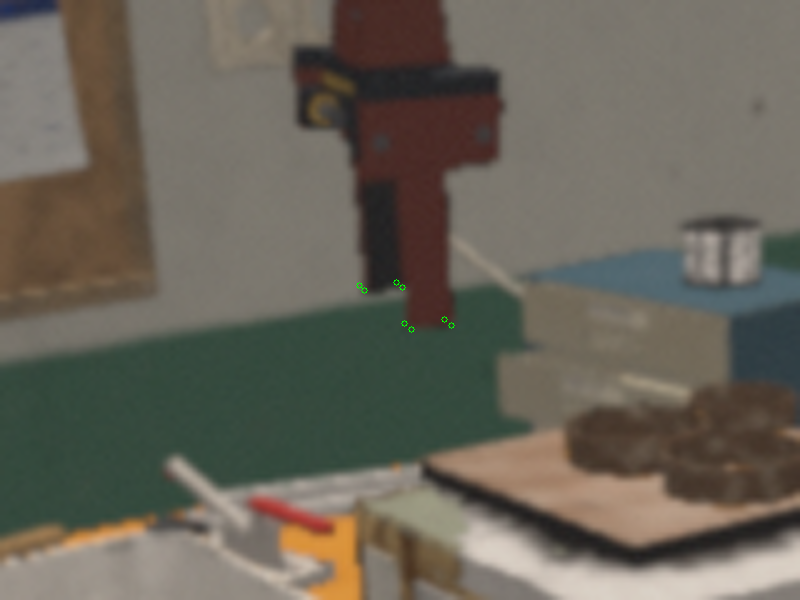

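```bash
cat > m1.py <<'E'
from fit import *
np.set_printoptions(precision=2,suppress=True)
cs=vision.camera('side');cw=vision.camera('wrist');cc=vision.camera('scene')
a=lambda X,Y:(180+X/4.8,140+Y/4.2); b=lambda X,Y:(310+X/4.8,140+Y/4.2);s=lambda X,Y:(165+X/4.4,270+Y/4)
g=lambda X,Y:(200+X/8,180+Y/6.6)
bp=[(-150,52,9),(-150,-52,9),(0,50,20),(0,-50,20),(150,50,20),(150,-50,20)]
bx=[a(55,80),a(105,443),a(691,66),a(703,430),b(721,47),b(694,411)]
bs=[s(718,252),None,s(506,375),s(315,303),s(229,578),s(38,470)]
bc=[g(380,520),g(685,465),g(260,350),None,g(160,222),None]
kp=[(-94,30,17),(-94,-30,17),(0,-30,17),(0,30,17),(-12,30,139),(-12,-30,139),(-20,30,139),(-20,-30,139)]
kx=[a(184,130),a(206,348),a(595,340),a(590,120)]+[None]*4
ks=[s(655,250),None,s(410,297),s(535,330),s(541,72),s(418,45),None,None]
kc=[g(395,457),g(567,435),None,None,None,None,g(303,95),g(478,80)]
def one(c,P,X,x0):
    m=[i for i in range(len(P)) if X[i] is not None]
    return fit(c,[P[i] for i in m],[X[i] for i in m],x0)
for n,c,x,k in(('w',cw,bx,kx),('s',cs,bs,ks),('c',cc,bc,kc)):
    v,e=one(c,bp,x,[470,308,1.32]);q,e2=one(c,kp,k,[458,287,1.32])
    print(n,v[:2],np.degrees(v[2]),abs(e).mean(),q[:2],np.degrees(q[2]),abs(e2).mean());print(e2)
E
python3 m1.py
```

```text
w [462.51 317.82] 76.58377288561067 1.1337747811602223 [450.82 296.08] 75.71068843870569 0.3799713466056218
[[-0.46 -0.54]
 [-0.23  0.39]
 [ 0.64  0.49]
 [ 0.06 -0.24]]
s [468.25 313.42] 76.39296482245011 1.0907230539969874 [455.86 283.17] 78.45654186897362 0.5458066674068676
[[ 0.05 -1.58]
 [ 0.55  0.16]
 [-0.92  1.16]
 [ 0.17  0.4 ]
 [ 0.16 -0.31]]
c [470.05 296.77] 75.7155051455427 0.5659692714294842 [458.18 275.97] 75.13673057848405 0.4700801332135356
[[-0.59  0.36]
 [ 0.47 -0.57]
 [-0.27  0.61]
 [ 0.4  -0.49]]
```

```bash
python3 - <<'E'
from h import *
np.set_printoptions(precision=3,suppress=True)
for i in range(3):
    print(r.state()['eef_pos'],r.state()['qpos'])
    for n in('wrist','side'):
        c=vision.camera(n);T=np.array(c['camera_from_world']);print(n,-T[:3,:3].T@T[:3,3],-T[2,:3],T[0,:3])
E
```

```text
[459.364 306.827 316.601] [-0.874  0.204  0.204  1.763 -0.045  1.179  0.641]
wrist [379.118 329.486 464.268] [ 0.289 -0.08  -0.954] [0.269 0.963 0.   ]
side [104.61  999.302 503.379] [ 0.313 -0.885 -0.343] [-0.942 -0.335  0.003]
[459.489 306.593 316.622] [-0.874  0.204  0.204  1.763 -0.045  1.179  0.641]
wrist [379.243 329.342 464.308] [ 0.289 -0.08  -0.954] [0.269 0.963 0.   ]
side [104.61  999.302 503.379] [ 0.313 -0.885 -0.343] [-0.942 -0.335  0.003]
[459.561 306.532 316.665] [-0.874  0.204  0.204  1.763 -0.045  1.179  0.641]
wrist [379.302 329.271 464.328] [ 0.289 -0.08  -0.954] [0.269 0.963 0.   ]
side [104.61  999.302 503.379] [ 0.313 -0.885 -0.343] [-0.942 -0.335  0.003]
```

```bash
python3 - <<'E'
from h import *
import pickle
D={}
for n in('wrist','side','scene'):
    c=snap(n,n+'3.png');D[n]=c
pickle.dump(D,open('d3.pkl','wb'))
f=cv2.imread('pics/wrist3.png')
cv2.imwrite('pics/w3a.png',cv2.resize(f[140:280,180:340],None,fx=5,fy=4.2,interpolation=cv2.INTER_CUBIC))
cv2.imwrite('pics/w3b.png',cv2.resize(f[140:280,320:480],None,fx=5,fy=4.2,interpolation=cv2.INTER_CUBIC))
E
```

```text
(no output)
```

View pics/w3a.png

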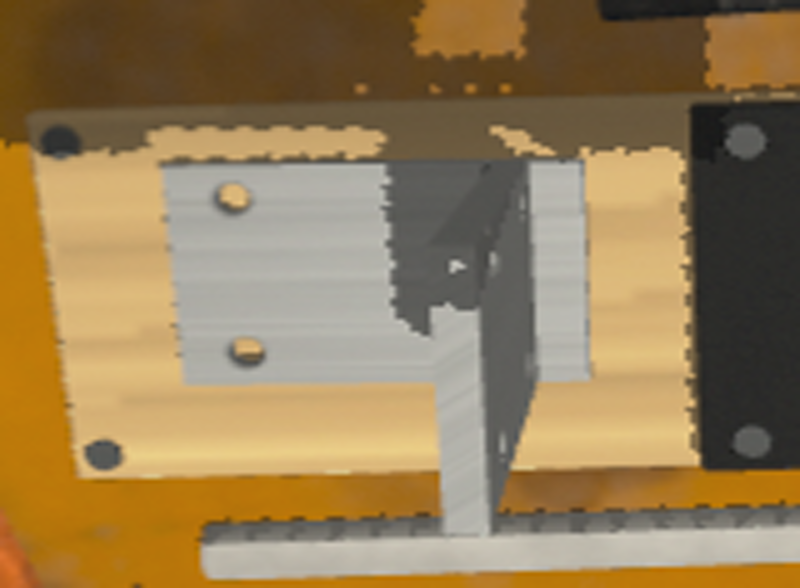

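View pics/w3b.png

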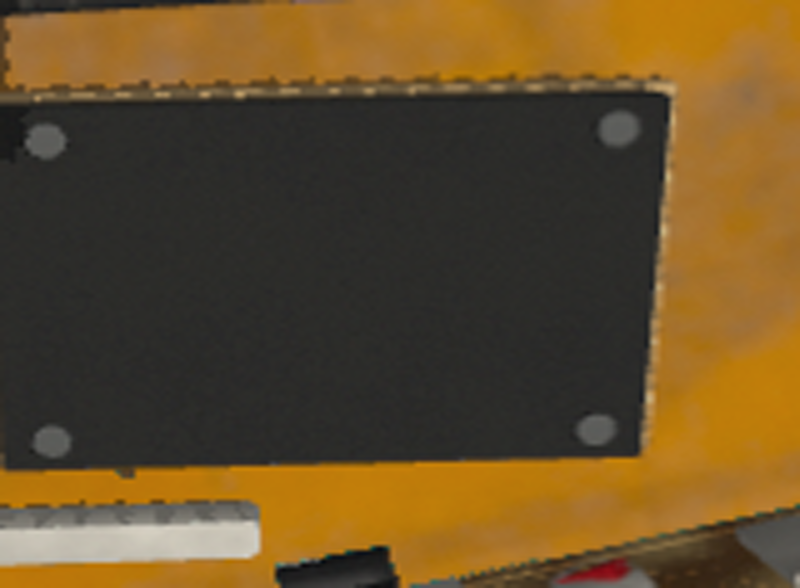

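```bash
cat > m3.py <<'E'
from fit import *
import pickle
np.set_printoptions(precision=2,suppress=True)
D=pickle.load(open('d3.pkl','rb'))
a=lambda X,Y:(180+X/5,140+Y/4.2); b=lambda X,Y:(320+X/5,140+Y/4.2);s=lambda X,Y:(165+X/4.4,270+Y/4)
g=lambda X,Y:(200+X/8,180+Y/6.6)
bp=[(-150,52,9),(-150,-52,9),(0,50,20),(0,-50,20),(150,50,20),(150,-50,20)]
bx=[a(28,113),a(78,478),a(691,106),a(702,468),b(671,96),b(640,457)]
bs=[s(718,252),None,s(506,375),s(315,303),s(229,578),s(38,470)]
bc=[g(380,520),g(685,465),g(260,350),None,g(160,222),None]
kp=[(-94,30,17),(-94,-30,17),(0,-30,17),(0,30,17),(-12,30,139),(-12,-30,139),(-20,30,139),(-20,-30,139)]
kx=[a(161,165),a(183,383),a(588,381),a(583,160)]+[None]*4
ks=[s(655,250),None,s(410,297),s(535,330),s(541,72),s(418,45),None,None]
kc=[g(395,457),g(567,435),None,None,None,None,g(303,95),g(478,80)]
def one(c,P,X,x0):
    m=[i for i in range(len(P)) if X[i] is not None]
    return fit(c,[P[i] for i in m],[X[i] for i in m],x0)
for n,c,x,k in(('w',D['wrist'],bx,kx),('s',D['side'],bs,ks),('c',D['scene'],bc,kc)):
    v,e=one(c,bp,x,[470,308,1.32]);q,e2=one(c,kp,k,[458,287,1.32])
    R=np.array([[np.cos(v[2]),-np.sin(v[2])],[np.sin(v[2]),np.cos(v[2])]])
    print(n,v[:2],np.degrees(v[2]),abs(e).mean(),q[:2],np.degrees(q[2]),abs(e2).mean(),R.T@(q[:2]-v[:2]));print(e)
E
python3 m3.py
```

```text
w [471.71 307.85] 75.85598431808658 0.606040963123263 [459.74 285.42] 74.88167356169511 0.12716878711327695 [-24.67   6.12]
[[-1.12 -0.62]
 [-0.68  0.42]
 [-0.03  0.  ]
 [-0.19  1.02]
 [ 1.12 -0.74]
 [ 0.85  0.48]]
s [468.25 313.42] 76.39296482245011 1.0907230539969874 [455.86 283.17] 78.45654186897362 0.5458066674068676 [-32.31   4.93]
[[ 1.05 -0.41]
 [ 0.81 -0.05]
 [ 0.13  0.84]
 [ 0.81 -2.51]
 [-2.56  1.74]]
c [470.05 296.77] 75.7155051455427 0.5659692714294842 [458.18 275.97] 75.13673057848405 0.4700801332135356 [-23.09   6.37]
[[-0.44  0.31]
 [ 0.94  0.72]
 [-0.27 -1.02]
 [-0.3  -0.53]]
```

```bash
cat > nav.py <<'E'
from h import *
from scipy.spatial.transform import Rotation as Ro
B=np.array([471.71,307.85]);TH=np.radians(75.86)
Rb=np.array([[np.cos(TH),-np.sin(TH)],[np.sin(TH),np.cos(TH)]])
def cur():
    s=r.state();M=Ro.from_rotvec(s['tcp_rot']).as_matrix()
    p=np.append(Rb.T@(s['eef_pos'][:2]-B),s['eef_pos'][2])
    f=np.append(Rb.T@s['ft_force'][:2],s['ft_force'][2])
    return s,M,p,f
def rep(tgt=None):
    s,M,p,f=cur()
    print('t%.2f'%s['clock'],'board pos',p.round(1),'yaw %.2f'%(np.degrees(np.arctan2(M[1,0],M[0,0]))-75.86),'F',f.round(1),'open',round(s['opening']*88,1),'tilt',M[2,:2].round(3))
    if tgt is not None:
        d=np.array(tgt)-p; dw=np.append(Rb@d[:2],d[2]); print('tool delta',(M.T@dw).round(1))
E
python3 - <<'E'
from nav import *
rep([-151,6.5,26])
E
```

```text
t3.80 board pos [ -4.3  11.4 316.7] yaw -1.49 F [-0.2  0.5  0.5] open 88.2 tilt [0. 0.]
tool delta [-146.6    8.7  290.7]
```

Call:
{"fn": "send_rows", "kwargs": {
  "plan": [
    {"tx":0,"ty":0,"tz":0,"yaw":-1.5},
    {"tx":-30,"ty":1,"tz":10,"yaw":0},
    {"tx":-30,"ty":1,"tz":30,"yaw":0},
    {"tx":-30,"ty":1,"tz":30,"yaw":0},
    {"tx":-30,"ty":1,"tz":30,"yaw":0},
    {"tx":-27,"ty":1,"tz":30,"yaw":0},
    {"tx":0,"ty":0,"tz":30,"yaw":0},
    {"tx":0,"ty":0,"tz":10,"yaw":0}
  ],
  "gripper": -0.47
}}

```text
clock: 4.8
eef_pos: [427.8, 162.2, 145.5]
tcp_rot: [-2.477, -1.932, 0.003]
ft_force: [0.3, -0.0, -0.0]
opening: 0.266
```

Call:
{"fn": "send_rows", "kwargs": {
  "plan": [
    {"tx":0,"ty":0,"tz":0,"yaw":0},
    {"tx":0,"ty":0,"tz":0,"yaw":0},
    {"tx":0,"ty":0,"tz":0,"yaw":0}
  ]
}}

```text
clock: 5.18
eef_pos: [429.1, 163.3, 147.5]
tcp_rot: [2.477, 1.932, 0.003]
ft_force: [-0.4, 0.6, 0.1]
opening: 0.267
```

```bash
python3 - <<'E'
from nav import *
rep([-151,6.5,26])
c=snap('wrist','wrist4.png')
E
```

```text
t5.17 board pos [-150.6    6.   147.5] yaw 0.03 F [0.5 0.6 0.1] open 23.5 tilt [0.001 0.001]
tool delta [ -0.6  -0.7 121.5]
```

View pics/wrist4.png

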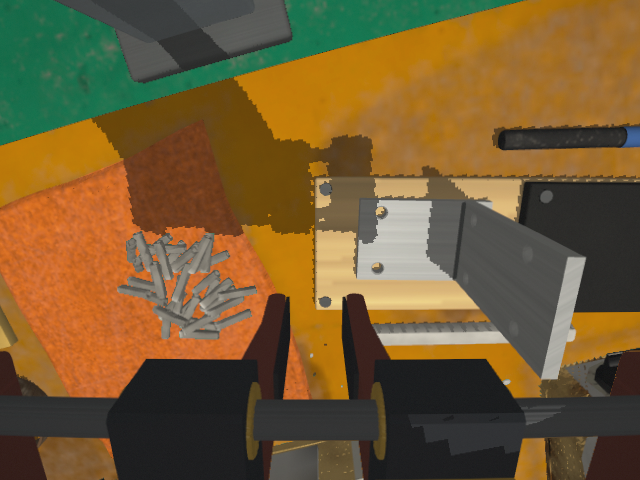

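Call:
{"fn": "send_rows", "kwargs": {
  "plan": [
    {"tx":0,"ty":0,"tz":30,"yaw":0},
    {"tx":0,"ty":0,"tz":30,"yaw":0},
    {"tx":0,"ty":0,"tz":30,"yaw":0},
    {"tx":0,"ty":0,"tz":20,"yaw":0},
    {"tx":0,"ty":0,"tz":8,"yaw":0},
    {"tx":0,"ty":0,"tz":3,"yaw":0},
    {"tx":0,"ty":0,"tz":0,"yaw":0},
    {"tx":0,"ty":0,"tz":0,"yaw":0}
  ]
}}

```text
clock: 6.22
eef_pos: [429.0, 163.0, 26.3]
tcp_rot: [2.478, 1.931, 0.002]
ft_force: [0.5, 1.0, 0.2]
opening: 0.264
```

```bash
python3 - <<'E'
from nav import *
rep([-151,6.5,26])
c=snap('wrist','wrist5.png');c=snap('side','side5.png')
f=cv2.imread('pics/side5.png')
cv2.imwrite('pics/s5z.png',cv2.resize(f[200:400,200:420],None,fx=3.6,fy=3,interpolation=cv2.INTER_CUBIC))
E
```

```text
t6.22 board pos [-150.9    6.1   26.3] yaw 0.01 F [ 1.1 -0.2  0.2] open 23.3 tilt [0.001 0.001]
tool delta [-0.1 -0.4  0.3]
```

View pics/wrist5.png

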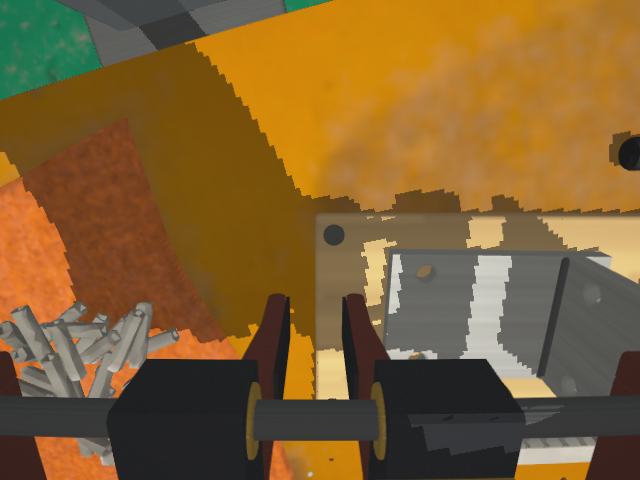

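View pics/s5z.png

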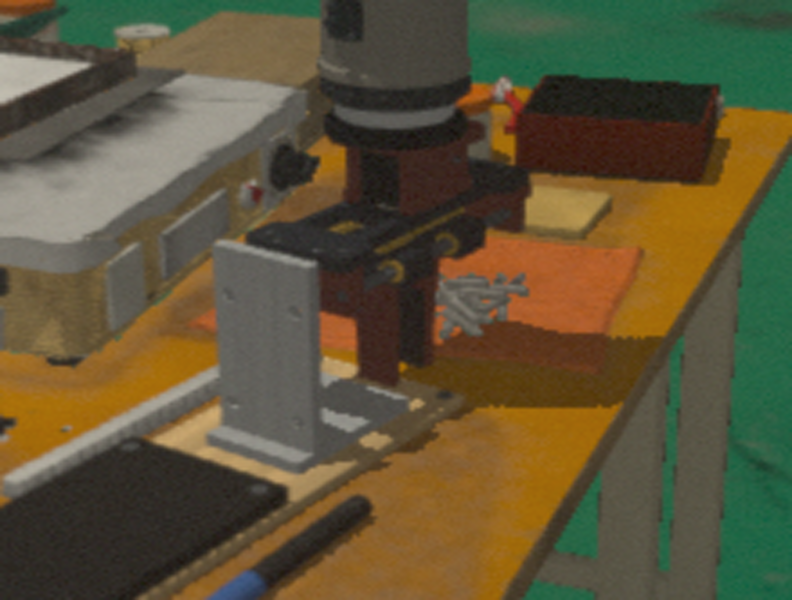

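Call:
{"fn": "send_rows", "kwargs": {
  "plan": [
    {"tx":4,"ty":0,"tz":0,"yaw":0},
    {"tx":4,"ty":0,"tz":0,"yaw":0},
    {"tx":4,"ty":0,"tz":0,"yaw":0},
    {"tx":4,"ty":0,"tz":0,"yaw":0},
    {"tx":4,"ty":0,"tz":0,"yaw":0},
    {"tx":2,"ty":0,"tz":0,"yaw":0},
    {"tx":0,"ty":0,"tz":0,"yaw":0},
    {"tx":0,"ty":0,"tz":0,"yaw":0}
  ]
}}

```text
clock: 7.32
eef_pos: [433.9, 184.5, 25.6]
tcp_rot: [-2.477, -1.932, -0.001]
ft_force: [-0.4, -0.7, 0.1]
opening: 0.27
```

```bash
cat > sz.py <<'E'
import sys
from nav import *
import pickle
k=sys.argv[1]
rep()
D={}
c=D['side']=snap('side',f'side{k}.png')
f=cv2.imread(f'pics/side{k}.png')
cv2.imwrite(f'pics/s{k}z.png',cv2.resize(f[250:400,180:360],None,fx=4.4,fy=4,interpolation=cv2.INTER_CUBIC))
if len(sys.argv)>2: D['wrist']=snap('wrist',f'wrist{k}.png')
pickle.dump(D,open(f'd{k}.pkl','wb'))
E
python3 sz.py 6 w
```

```text
t7.33 board pos [-128.8    6.5   25.6] yaw 0.03 F [-0.7  0.3  0.1] open 23.8 tilt [0.001 0.   ]
```

View pics/wrist6.png

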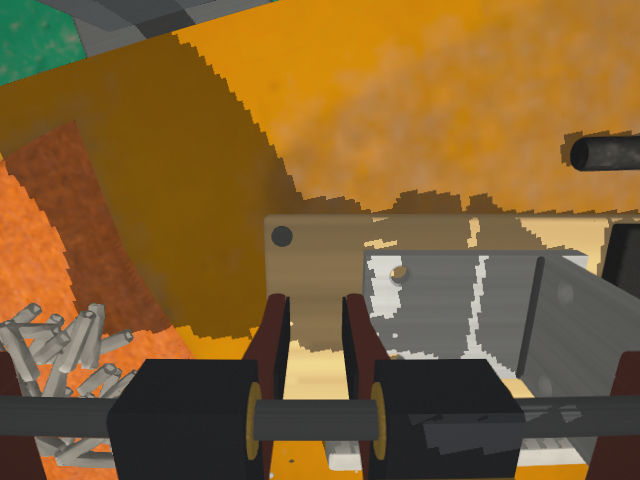

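View pics/s6z.png

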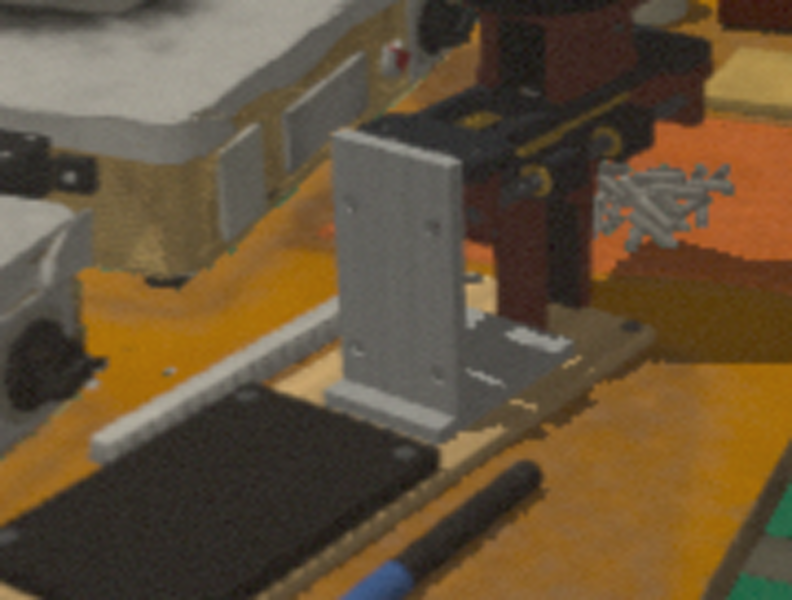

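Call:
{"fn": "send_rows", "kwargs": {
  "plan": [
    {"tx":2.5,"ty":0,"tz":0,"yaw":0},
    {"tx":2.5,"ty":0,"tz":0,"yaw":0},
    {"tx":2,"ty":0,"tz":0,"yaw":0},
    {"tx":1,"ty":0,"tz":0,"yaw":0},
    {"tx":0,"ty":0,"tz":0,"yaw":0},
    {"tx":0,"ty":0,"tz":0,"yaw":0}
  ]
}}

```text
clock: 8.18
eef_pos: [435.9, 191.9, 25.7]
tcp_rot: [-2.478, -1.931, -0.0]
ft_force: [-1.5, -2.5, 1.9]
opening: 0.264
```

```bash
python3 -c "
from nav import *
rep()"
```

```text
t8.18 board pos [-121.1    6.4   25.7] yaw 0.01 F [-2.8  0.8  1.9] open 23.3 tilt [0. 0.]
```

Call:
{"fn": "send_rows", "kwargs": {
  "plan": [
    {"tx":1,"ty":0,"tz":0,"yaw":0},
    {"tx":1,"ty":0,"tz":0,"yaw":0},
    {"tx":0,"ty":0,"tz":0,"yaw":0}
  ]
}}

```text
clock: 8.55
eef_pos: [436.4, 193.8, 25.7]
tcp_rot: [-2.478, -1.931, -0.0]
ft_force: [-1.5, -2.9, 3.9]
opening: 0.264
```

```bash
python3 sz.py 7 w
```

```text
t8.55 board pos [-119.2    6.4   25.7] yaw 0.01 F [-3.2  0.7  3.9] open 23.2 tilt [0. 0.]
```

View pics/wrist7.png

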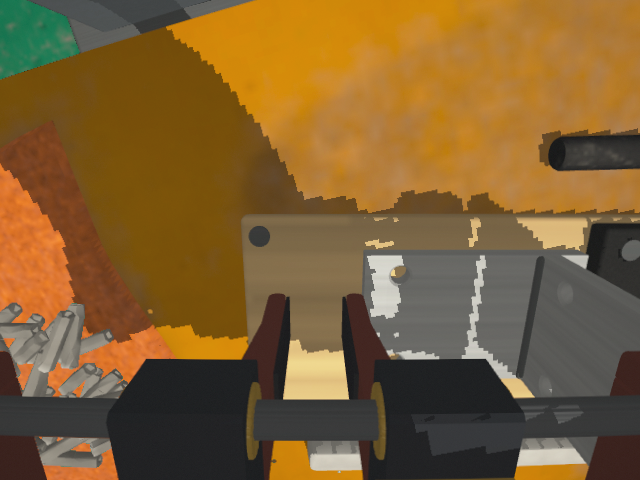

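View pics/s7z.png

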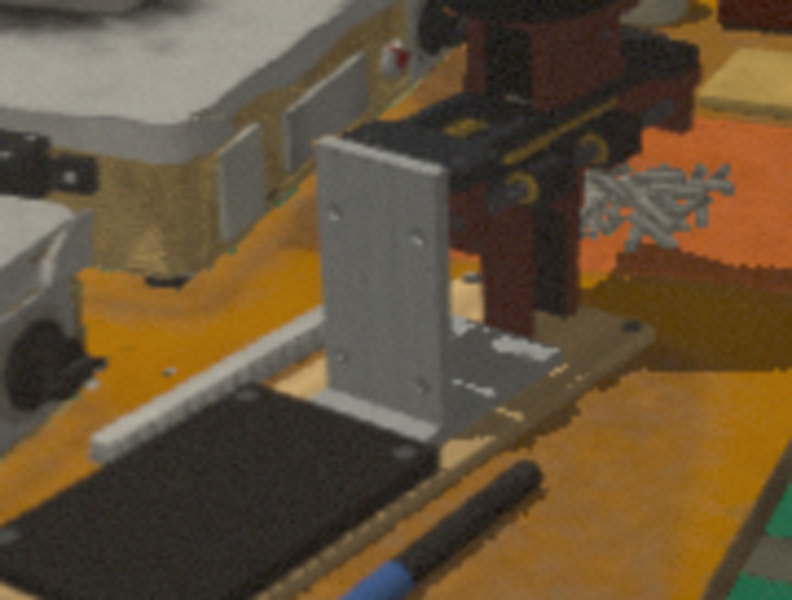

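Call:
{"fn": "send_rows", "kwargs": {
  "plan": [
    {"tx":1,"ty":0,"tz":0,"yaw":0},
    {"tx":0,"ty":0,"tz":0,"yaw":0}
  ]
}}

```text
clock: 8.9
eef_pos: [436.6, 194.9, 25.6]
tcp_rot: [-2.478, -1.931, -0.0]
ft_force: [-0.1, -3.9, 2.9]
opening: 0.264
```

Call:
{"fn": "send_rows", "kwargs": {
  "plan": [
    {"tx":1,"ty":0,"tz":0,"yaw":0},
    {"tx":0,"ty":0,"tz":0,"yaw":0}
  ]
}}

```text
clock: 9.15
eef_pos: [436.8, 195.9, 25.7]
tcp_rot: [-2.478, -1.931, -0.0]
ft_force: [-0.4, -3.1, 2.5]
opening: 0.263
```

```bash
python3 -c "
from nav import *
rep()"
```

```text
t9.15 board pos [-117.1    6.5   25.7] yaw 0.01 F [-3.1 -0.4  2.5] open 23.1 tilt [ 0. -0.]
```

Call:
{"fn": "send_rows", "kwargs": {
  "plan": [
    {"tx":1,"ty":0,"tz":0,"yaw":0},
    {"tx":0,"ty":0,"tz":0,"yaw":0}
  ]
}}

```text
clock: 9.4
eef_pos: [437.1, 196.9, 25.7]
tcp_rot: [-2.478, -1.931, -0.0]
ft_force: [-0.3, -2.5, 2.5]
opening: 0.262
```

Call:
{"fn": "send_rows", "kwargs": {
  "plan": [
    {"tx":1,"ty":0,"tz":0,"yaw":0},
    {"tx":0,"ty":0,"tz":0,"yaw":0}
  ]
}}

```text
clock: 9.65
eef_pos: [437.2, 197.4, 25.6]
tcp_rot: [2.478, 1.931, -0.001]
ft_force: [-0.9, -3.7, 4.9]
opening: 0.264
```

```bash
python3 sz.py 8 w
```

```text
t9.65 board pos [-115.6    6.4   25.6] yaw -0.01 F [-3.8 -0.1  4.9] open 23.2 tilt [-0. -0.]
```

View pics/s8z.png

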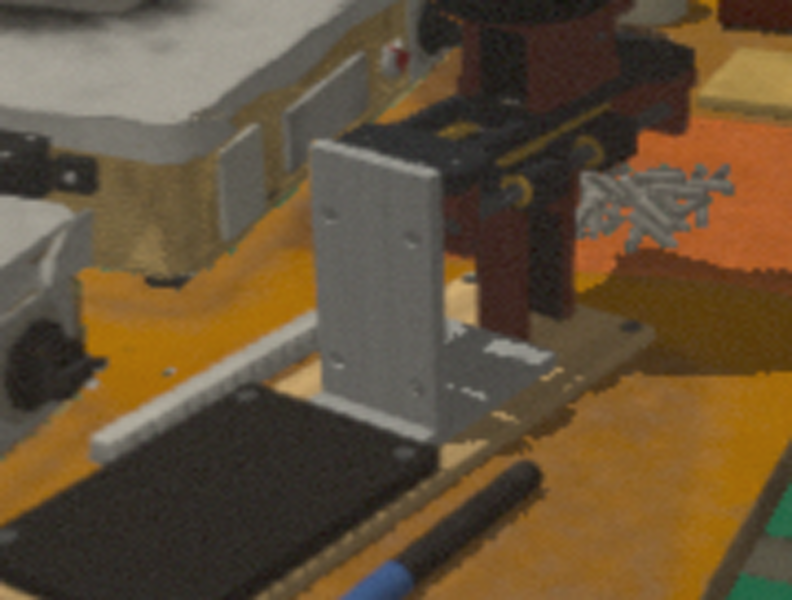

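Call:
{"fn": "send_rows", "kwargs": {
  "plan": [
    {"tx":1,"ty":0,"tz":0,"yaw":0},
    {"tx":0,"ty":0,"tz":0,"yaw":0},
    {"tx":0,"ty":0,"tz":0,"yaw":0}
  ]
}}

```text
clock: 10.12
eef_pos: [437.2, 197.4, 25.6]
tcp_rot: [2.478, 1.93, -0.003]
ft_force: [-1.3, -8.0, 5.9]
opening: 0.263
```

```bash
python3 sz.py 9 w
```

```text
t10.12 board pos [-115.5    6.5   25.6] yaw -0.04 F [-8.1 -0.7  5.9] open 23.1 tilt [-0.002 -0.001]
```

```bash
cat > tab.py <<'E'
import numpy as np
def ff(t,Z):
    # front tip-outer x (rel wall) when front finger touches upright back
    best=1e9
    for u in np.arange(0,75,.5):
        b=0 if u<38 else (u-38)*8/33
        z=Z+u; h=(z-9-20*np.sin(t))/np.cos(t)
        if h>130: 
            break
        x=-20*np.cos(t)+(h-8)*np.sin(t); best=min(best,x-b)
    return best
def rr(t,Z):
    s=(Z-9-8*np.cos(t))/np.sin(t); return s,-s*np.cos(t)
if __name__=='__main__':
    for Z in (66,68,70):
        for t in (0,5,10,15,20,25,30,33,35,36,38,40,42):
            T=np.radians(t);f=ff(T,Z)
            s,x=rr(T,Z) if t else (0,0)
            print(Z,t,'front %.1f'%f,'foot s %.1f x %.1f  Wboth %.1f'%(s,x,f-x),'top z %.1f'%(9+130*np.cos(T)+20*np.sin(T)))
E
python3 tab.py
```

```text
66 0 front -28.5 foot s 0.0 x 0.0  Wboth -28.5 top z 139.0
66 5 front -18.0 foot s 562.6 x -560.4  Wboth 542.4 top z 140.2
66 10 front -11.6 foot s 282.9 x -278.6  Wboth 266.9 top z 140.5
66 15 front -7.5 foot s 190.4 x -183.9  Wboth 176.4 top z 139.7
66 20 front -3.3 foot s 144.7 x -136.0  Wboth 132.7 top z 138.0
66 25 front 1.1 foot s 117.7 x -106.7  Wboth 107.8 top z 135.3
66 30 front 5.8 foot s 100.1 x -86.7  Wboth 92.5 top z 131.6
66 33 front 8.8 foot s 92.3 x -77.4  Wboth 86.3 top z 128.9
66 35 front 10.9 foot s 88.0 x -72.0  Wboth 83.0 top z 127.0
66 36 front 12.0 foot s 86.0 x -69.5  Wboth 81.5 top z 125.9
66 38 front 14.2 foot s 82.3 x -64.9  Wboth 79.1 top z 123.8
66 40 front 16.6 foot s 79.1 x -60.6  Wboth 77.2 top z 121.4
66 42 front 19.1 foot s 76.3 x -56.7  Wboth 75.8 top z 119.0
68 0 front -28.0 foot s 0.0 x 0.0  Wboth -28.0 top z 139.0
68 5 front -17.6 foot s 585.5 x -583.3  Wboth 565.7 top z 140.2
68 10 front -11.3 foot s 294.4 x -289.9  Wboth 278.6 top z 140.5
68 15 front -7.0 foot s 198.1 x -191.4  Wboth 184.4 top z 139.7
68 20 front -2.5 foot s 150.5 x -141.4  Wbo
[... 617 characters left out ...]
89.1 top z 140.2
70 10 front -10.9 foot s 305.9 x -301.3  Wboth 290.3 top z 140.5
70 15 front -6.4 foot s 205.8 x -198.8  Wboth 192.4 top z 139.7
70 20 front -1.8 foot s 156.4 x -146.9  Wboth 145.1 top z 138.0
70 25 front 3.0 foot s 127.2 x -115.3  Wboth 118.3 top z 135.3
70 30 front 8.1 foot s 108.1 x -93.7  Wboth 101.8 top z 131.6
70 33 front 11.4 foot s 99.7 x -83.6  Wboth 95.0 top z 128.9
70 35 front 13.7 foot s 94.9 x -77.8  Wboth 91.5 top z 127.0
70 36 front 14.9 foot s 92.8 x -75.1  Wboth 89.9 top z 125.9
70 38 front 17.4 foot s 88.8 x -70.0  Wboth 87.4 top z 123.8
70 40 front 19.9 foot s 85.4 x -65.4  Wboth 85.3 top z 121.4
70 42 front 22.7 foot s 82.3 x -61.1  Wboth 83.8 top z 119.0
```

Call:
{"fn": "send_rows", "kwargs": {
  "plan": [
    {"tx":-2,"ty":0,"tz":0,"yaw":0},
    {"tx":-4,"ty":0,"tz":0,"yaw":0},
    {"tx":0,"ty":0,"tz":-10,"yaw":0},
    {"tx":0,"ty":0,"tz":-25,"yaw":0},
    {"tx":0,"ty":0,"tz":-30,"yaw":0},
    {"tx":0,"ty":0,"tz":-25,"yaw":0},
    {"tx":0,"ty":0,"tz":0,"yaw":0},
    {"tx":0,"ty":0,"tz":0,"yaw":0}
  ]
}}

```text
clock: 11.22
eef_pos: [435.8, 193.1, 115.5]
tcp_rot: [-2.477, -1.932, -0.0]
ft_force: [0.8, -0.4, 0.4]
opening: 0.266
```

Call:
{"fn": "send_rows", "kwargs": {
  "plan": [
    {"tx":0,"ty":0,"tz":0,"yaw":0},
    {"tx":0,"ty":0,"tz":0,"yaw":0},
    {"tx":0,"ty":0,"tz":0,"yaw":0}
  ],
  "gripper": 0.38
}}

```text
clock: 11.6
eef_pos: [435.9, 192.7, 115.2]
tcp_rot: [2.478, 1.931, -0.001]
ft_force: [-0.1, 0.2, -0.6]
opening: 0.571
```

```bash
python3 sz.py 10 w;python3 -c "
from nav import *
rep([-76.7,6.5,96])"
```

```text
t11.60 board pos [-120.4    6.6  115.2] yaw 0.01 F [ 0.1  0.1 -0.6] open 50.2 tilt [-0.001 -0.001]
t11.70 board pos [-120.4    6.5  115.4] yaw 0.00 F [0.7 0.2 0.1] open 57.8 tilt [-0. -0.]
tool delta [43.7 -0.  19.4]
```

View pics/s10z.png

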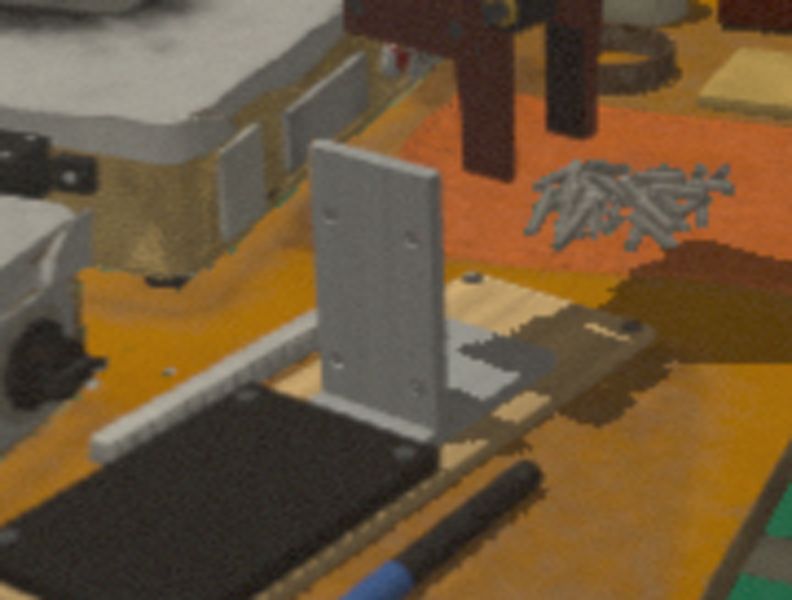

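View pics/wrist10.png

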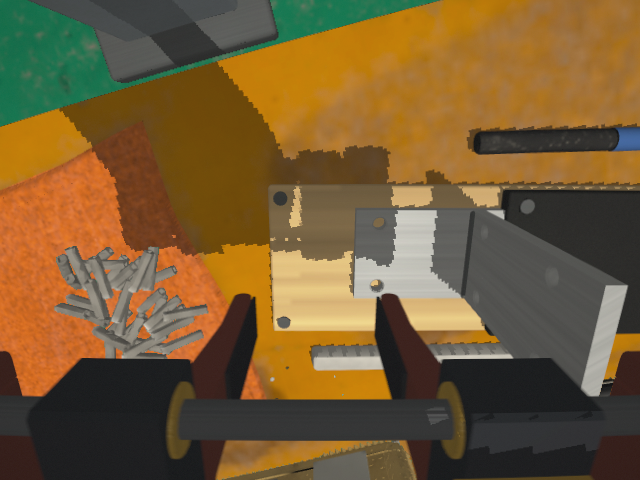

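Call:
{"fn": "send_rows", "kwargs": {
  "plan": [
    {"tx":15,"ty":0,"tz":0,"yaw":0},
    {"tx":15,"ty":0,"tz":0,"yaw":0},
    {"tx":13,"ty":0,"tz":0,"yaw":0},
    {"tx":0,"ty":0,"tz":12,"yaw":0},
    {"tx":0,"ty":0,"tz":14,"yaw":0},
    {"tx":0,"ty":0,"tz":8,"yaw":0},
    {"tx":0,"ty":0,"tz":0,"yaw":0},
    {"tx":0,"ty":0,"tz":0,"yaw":0}
  ]
}}

```text
clock: 12.7
eef_pos: [446.8, 234.3, 81.8]
tcp_rot: [2.478, 1.931, 0.0]
ft_force: [-0.1, 0.6, 0.1]
opening: 0.689
```

```bash
python3 sz.py 11 w
```

```text
t12.70 board pos [-77.4   6.2  81.8] yaw -0.02 F [0.6 0.2 0.1] open 60.6 tilt [0. 0.]
```

View pics/s11z.png

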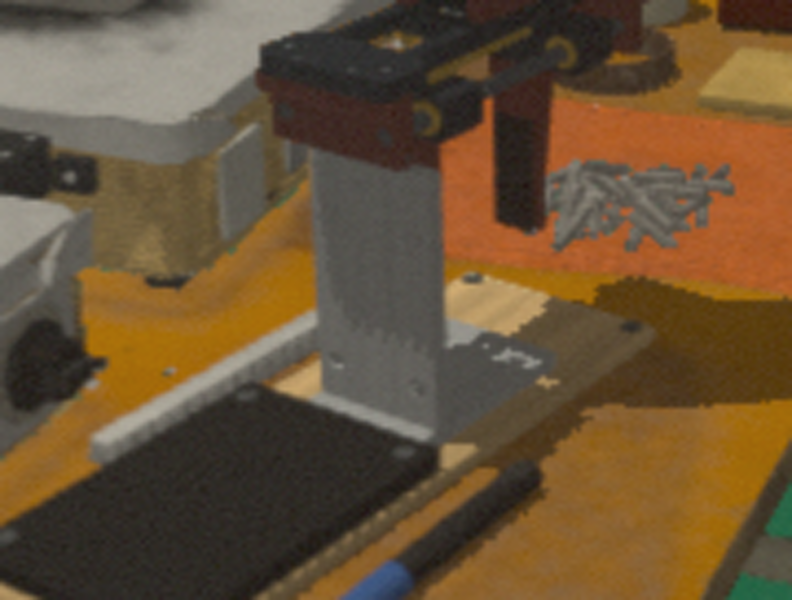

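View pics/wrist11.png

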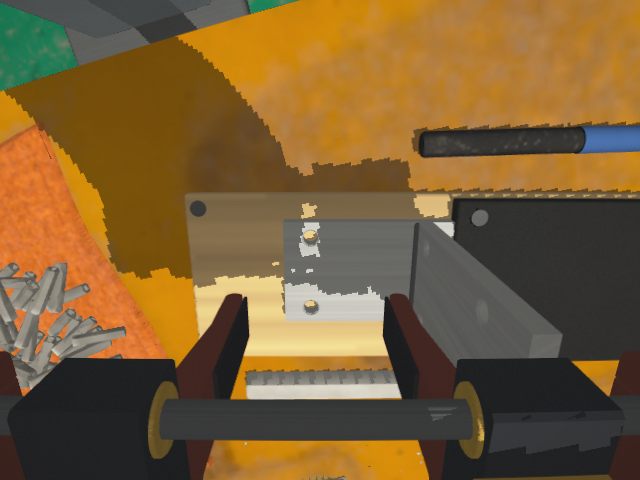

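Call:
{"fn": "send_rows", "kwargs": {
  "plan": [
    {"tx":6,"ty":0,"tz":0,"yaw":0},
    {"tx":4,"ty":0,"tz":0,"yaw":0},
    {"tx":3,"ty":0,"tz":0,"yaw":0},
    {"tx":3,"ty":0,"tz":0,"yaw":0},
    {"tx":3,"ty":0,"tz":0,"yaw":0},
    {"tx":2,"ty":0,"tz":0,"yaw":0},
    {"tx":0,"ty":0,"tz":0,"yaw":0},
    {"tx":0,"ty":0,"tz":0,"yaw":0}
  ]
}}

```text
clock: 13.8
eef_pos: [451.7, 254.8, 81.6]
tcp_rot: [-2.478, -1.931, 0.0]
ft_force: [-1.1, -0.9, 1.0]
opening: 0.688
```

```bash
python3 sz.py 12 w
```

```text
t13.80 board pos [-56.4   6.5  81.6] yaw 0.00 F [-1.2  0.8  1. ] open 60.5 tilt [-0. -0.]
```

View pics/s12z.png

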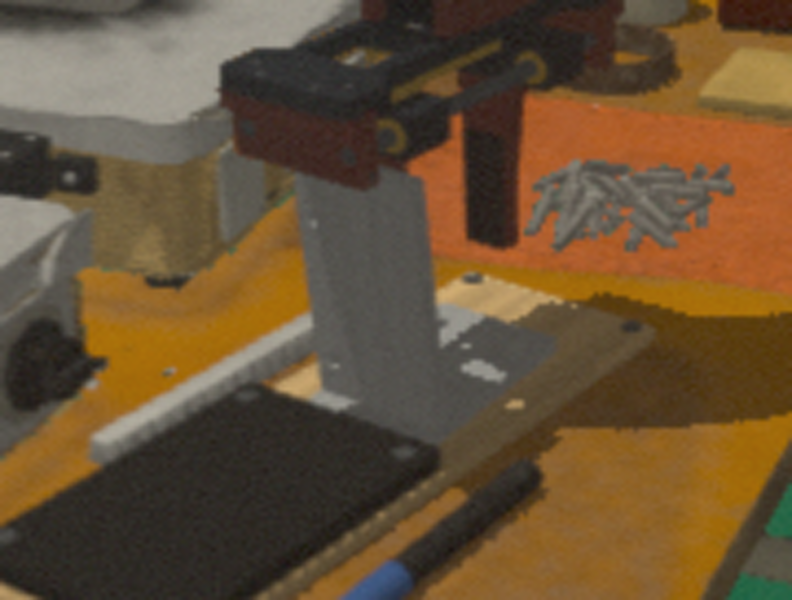

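View pics/wrist12.png

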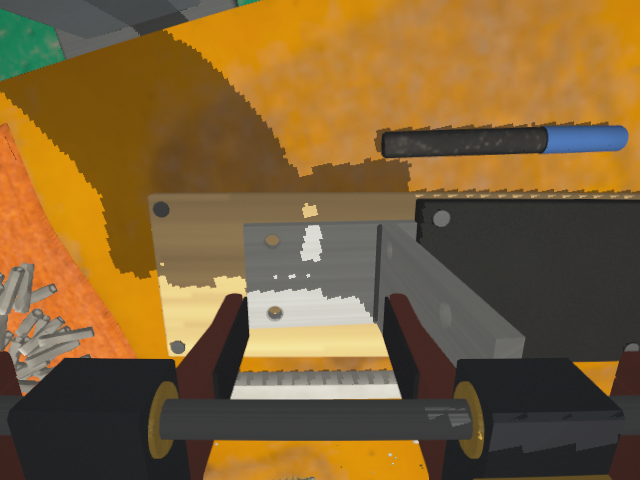

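Call:
{"fn": "send_rows", "kwargs": {
  "plan": [
    {"tx":2,"ty":0,"tz":0,"yaw":0},
    {"tx":3,"ty":0,"tz":0,"yaw":0},
    {"tx":3,"ty":0,"tz":0,"yaw":0},
    {"tx":3,"ty":0,"tz":0,"yaw":0},
    {"tx":2,"ty":0,"tz":0,"yaw":0},
    {"tx":1,"ty":0,"tz":0,"yaw":0},
    {"tx":0,"ty":0,"tz":0,"yaw":0},
    {"tx":0,"ty":0,"tz":0,"yaw":0}
  ]
}}

```text
clock: 14.9
eef_pos: [455.1, 268.4, 81.6]
tcp_rot: [-2.478, -1.931, 0.0]
ft_force: [0.4, -1.3, 2.7]
opening: 0.691
```

```bash
python3 sz.py 13 w
```

```text
t14.90 board pos [-42.3   6.5  81.6] yaw 0.00 F [-1.1 -0.7  2.7] open 60.8 tilt [-0. -0.]
```

View pics/s13z.png

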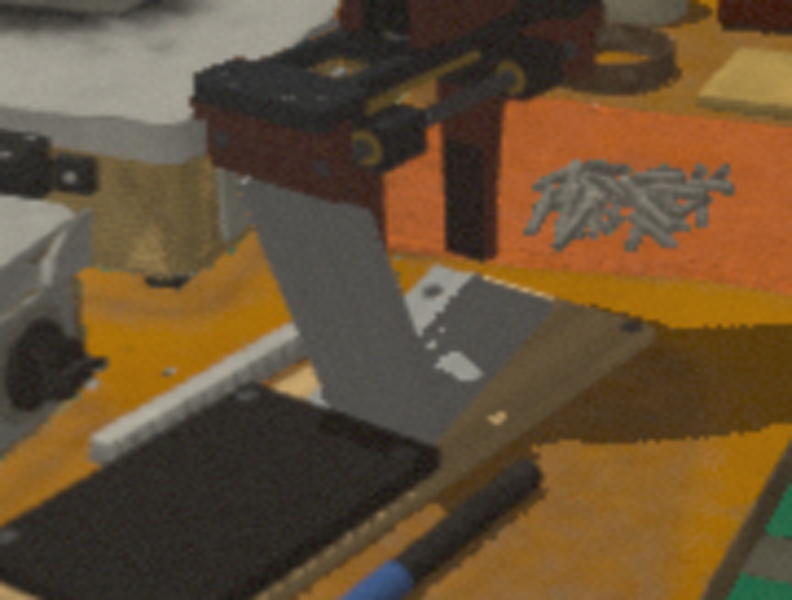

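View pics/wrist13.png

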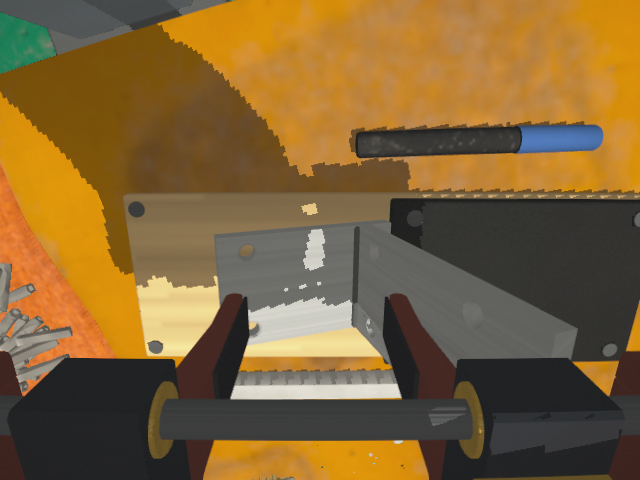

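```bash
cat > ov.py <<'E'
import sys,pickle
from nav import *
def model(th,xw=1.5,yc=6.5,dx=0):
    t=np.radians(th)
    def P(x,y,z):
        X=xw+dx-8*np.sin(t)+x*np.cos(t)+z*np.sin(t); Z=9-x*np.sin(t)+z*np.cos(t)
        q=Rb@np.array([X,yc+y])+B; return [*q,Z]
    out=[]
    for y in(-30,30):
        pr=[(0,0),(0,8),(-12,8),(-12,130),(-20,130),(-20,8),(-94,8),(-94,0),(0,0)]
        out.append([P(x,y,z) for x,z in pr])
    for x,z in [(0,8),(-12,130),(-20,130),(-94,8),(-94,0),(-20,8)]: out.append([P(x,-30,z),P(x,30,z)])
    return out
if __name__=='__main__':
    k=sys.argv[1];th=float(sys.argv[2]);xw=float(sys.argv[3]) if len(sys.argv)>3 else 1.5
    D=pickle.load(open(f'd{k}.pkl','rb'))
    for n,(x0,y0,wd,hh,s) in dict(side=(180,240,180,140,4.4),wrist=(100,150,400,230,2)).items():
        if n not in D: continue
        f=cv2.cvtColor(D[n]['frame'],cv2.COLOR_RGB2BGR)
        z=cv2.resize(f[y0:y0+hh,x0:x0+wd],None,fx=s,fy=s,interpolation=cv2.INTER_CUBIC)
        for l in model(th,xw):
            p=((proj(D[n],l)-[x0,y0])*s+s/2-.5).astype(int); cv2.polylines(z,[p.reshape(-1,1,2)],False,(0,255,0),1)
        cv2.imwrite(f'pics/ov_{n}{k}.png',z)
E
python3 ov.py 13 20
```

```text
(no output)
```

View pics/ov_side13.png

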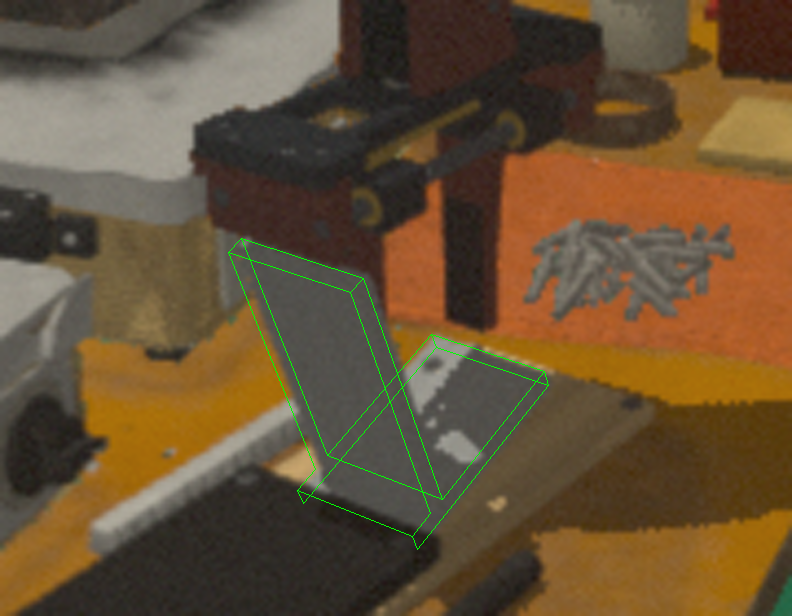

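View pics/ov_wrist13.png

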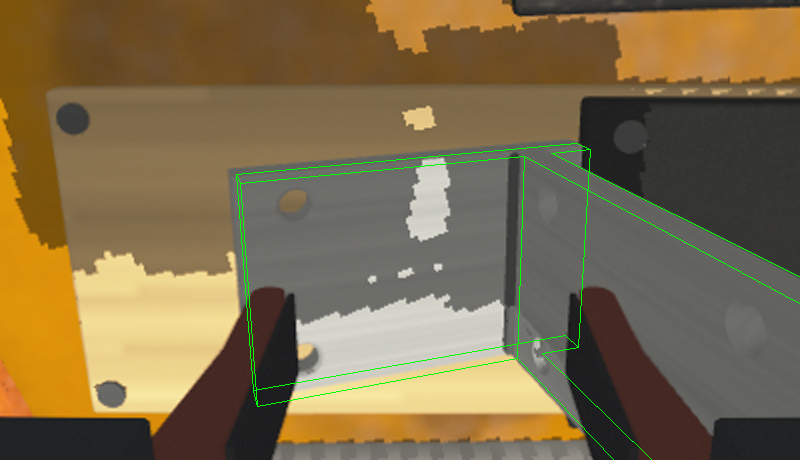

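Call:
{"fn": "send_rows", "kwargs": {
  "plan": [
    {"tx":1,"ty":0,"tz":0,"yaw":0},
    {"tx":2,"ty":0,"tz":0,"yaw":0},
    {"tx":2,"ty":0,"tz":0,"yaw":0},
    {"tx":2,"ty":0,"tz":0,"yaw":0},
    {"tx":1,"ty":0,"tz":0,"yaw":0},
    {"tx":0,"ty":0,"tz":0,"yaw":0},
    {"tx":0,"ty":0,"tz":0,"yaw":0}
  ],
  "gripper": 0.45
}}

```text
clock: 15.88
eef_pos: [457.1, 276.2, 81.7]
tcp_rot: [-2.478, -1.931, 0.0]
ft_force: [0.1, -0.4, 0.3]
opening: 0.725
```

```bash
python3 sz.py 14 w; python3 ov.py 14 30 0
```

```text
t15.88 board pos [-34.2   6.5  81.7] yaw 0.01 F [-0.4 -0.2  0.3] open 63.8 tilt [ 0. -0.]
```

View pics/ov_side14.png

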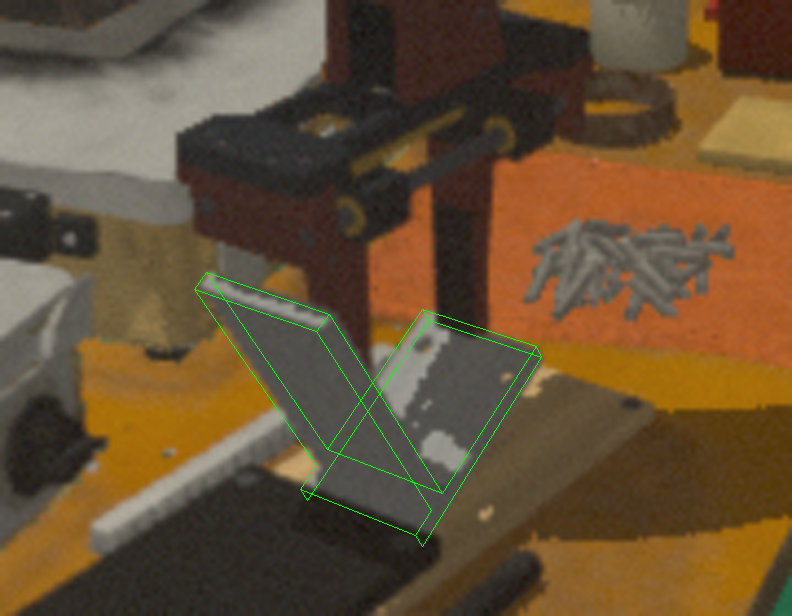

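View pics/ov_wrist14.png

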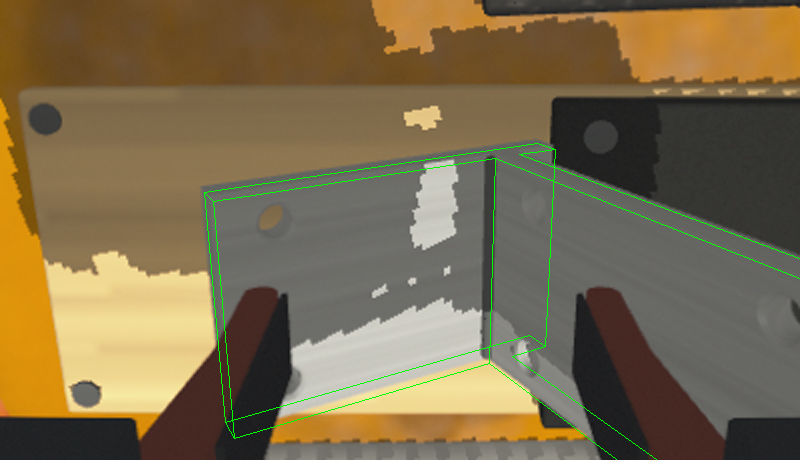

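Call:
{"fn": "send_rows", "kwargs": {
  "plan": [
    {"tx":0.5,"ty":0,"tz":1,"yaw":0},
    {"tx":1,"ty":0,"tz":0,"yaw":0},
    {"tx":1,"ty":0,"tz":0,"yaw":0},
    {"tx":1,"ty":0,"tz":0,"yaw":0},
    {"tx":1,"ty":0,"tz":0,"yaw":0},
    {"tx":0,"ty":0,"tz":0,"yaw":0},
    {"tx":0,"ty":0,"tz":0,"yaw":0}
  ]
}}

```text
clock: 16.85
eef_pos: [458.2, 280.6, 80.7]
tcp_rot: [-2.478, -1.931, -0.0]
ft_force: [-0.3, 0.1, 0.2]
opening: 0.725
```

```bash
python3 sz.py 15 w; python3 ov.py 15 35 -0.5
```

```text
t16.85 board pos [-29.7   6.4  80.7] yaw 0.01 F [0.  0.3 0.2] open 63.8 tilt [0. 0.]
```

View pics/ov_side15.png

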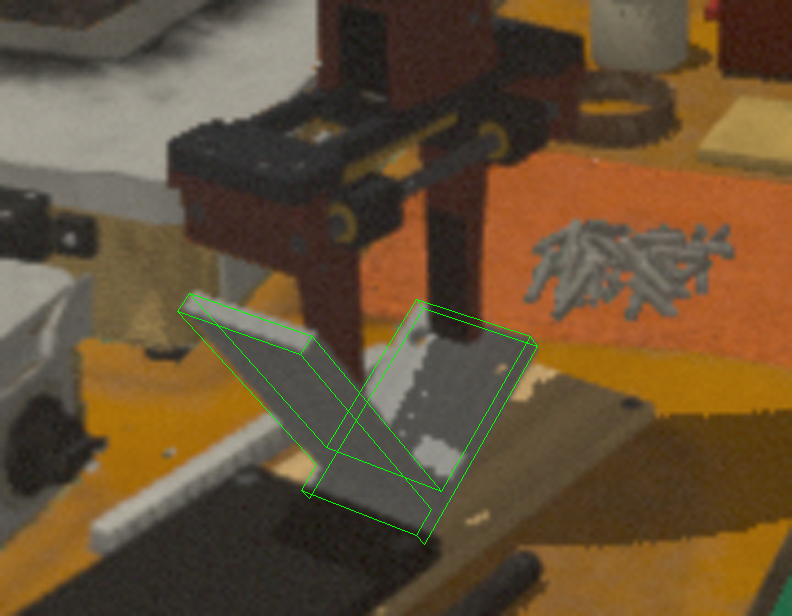

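View pics/ov_wrist15.png

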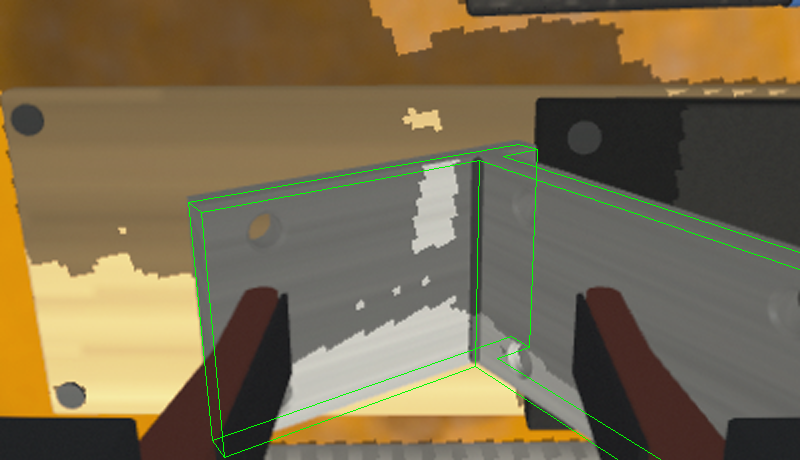

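Call:
{"fn": "send_rows", "kwargs": {
  "plan": [
    {"tx":1,"ty":0,"tz":-0.6,"yaw":0},
    {"tx":1,"ty":0,"tz":-1.1,"yaw":0},
    {"tx":1,"ty":0,"tz":-1.2,"yaw":0},
    {"tx":1,"ty":0,"tz":-1.2,"yaw":0},
    {"tx":0,"ty":0,"tz":0,"yaw":0},
    {"tx":0,"ty":0,"tz":0,"yaw":0}
  ]
}}

```text
clock: 17.7
eef_pos: [459.2, 284.5, 84.8]
tcp_rot: [-2.478, -1.931, -0.0]
ft_force: [-0.2, -0.4, -0.0]
opening: 0.722
```

```bash
python3 sz.py 16 w; python3 ov.py 16 40 -0.5
```

```text
t17.70 board pos [-25.7   6.4  84.8] yaw 0.01 F [-0.4  0.1 -0. ] open 63.6 tilt [0. 0.]
```

View pics/ov_side16.png

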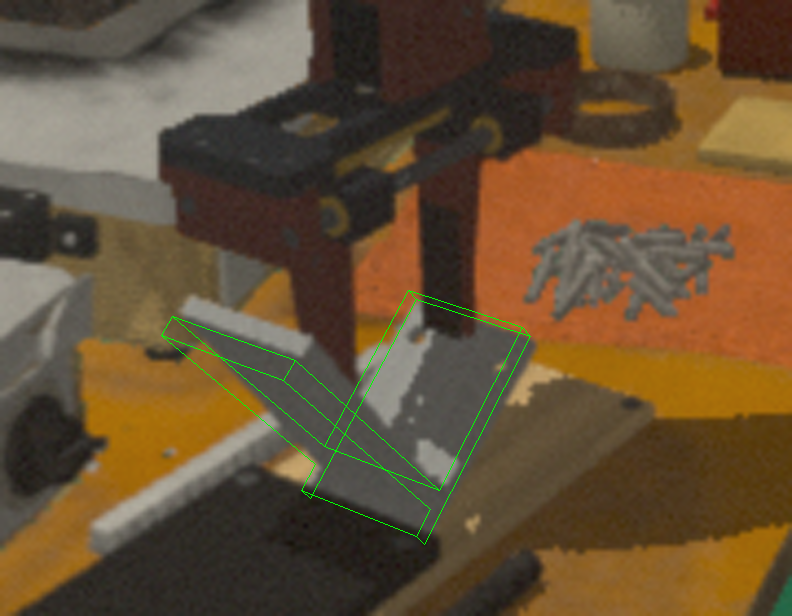

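View pics/ov_wrist16.png

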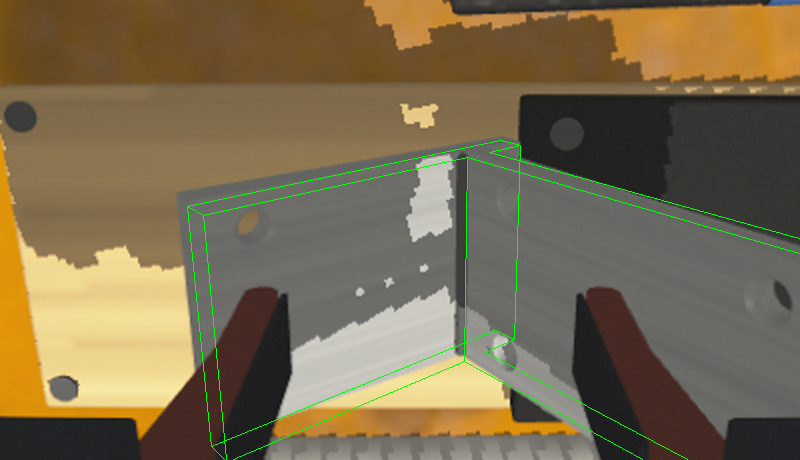

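Call:
{"fn": "send_rows", "kwargs": {
  "plan": [
    {"tx":0.5,"ty":0,"tz":1,"yaw":0},
    {"tx":0.5,"ty":0,"tz":0.5,"yaw":0},
    {"tx":0.5,"ty":0,"tz":0,"yaw":0},
    {"tx":0.5,"ty":0,"tz":0,"yaw":0},
    {"tx":0,"ty":0,"tz":0,"yaw":0},
    {"tx":0,"ty":0,"tz":0,"yaw":0}
  ]
}}

```text
clock: 18.55
eef_pos: [459.6, 286.4, 83.3]
tcp_rot: [-2.478, -1.931, 0.0]
ft_force: [-0.6, -1.1, -0.9]
opening: 0.724
```

```bash
python3 sz.py 17 w; python3 ov.py 17 40 -0.5
```

```text
t18.55 board pos [-23.8   6.5  83.3] yaw 0.01 F [-1.3  0.3 -0.9] open 63.7 tilt [ 0. -0.]
```

View pics/ov_side17.png

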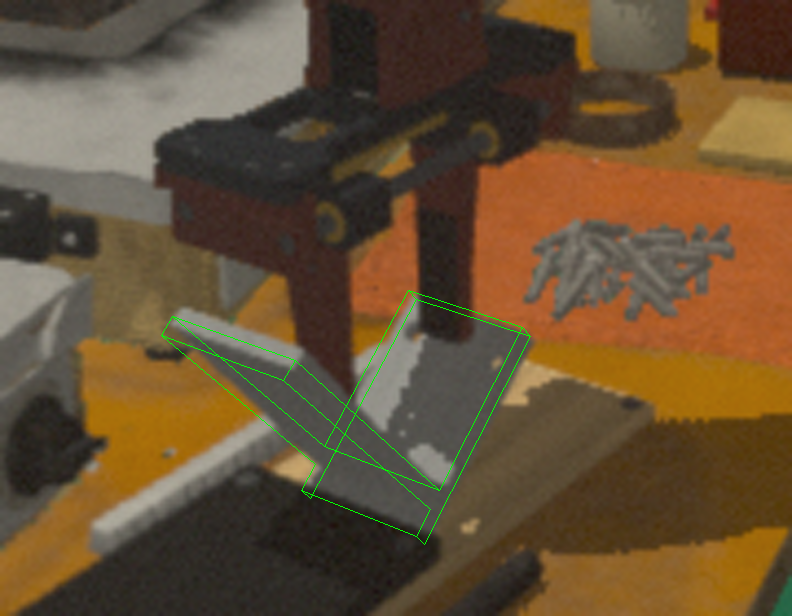

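Call:
{"fn": "send_rows", "kwargs": {
  "plan": [
    {"tx":0.8,"ty":0,"tz":-0.6,"yaw":0},
    {"tx":0.8,"ty":0,"tz":-1.2,"yaw":0},
    {"tx":0.8,"ty":0,"tz":-1.4,"yaw":0},
    {"tx":0.8,"ty":0,"tz":-1.5,"yaw":0},
    {"tx":0.6,"ty":0,"tz":-1.5,"yaw":0},
    {"tx":0,"ty":0,"tz":0,"yaw":0},
    {"tx":0,"ty":0,"tz":0,"yaw":0}
  ]
}}

```text
clock: 19.52
eef_pos: [460.5, 290.1, 89.4]
tcp_rot: [-2.478, -1.931, 0.0]
ft_force: [0.8, 0.0, 0.4]
opening: 0.727
```

```bash
python3 sz.py 18 w; python3 ov.py 18 45 -0.5
```

```text
t19.52 board pos [-20.    6.5  89.4] yaw 0.01 F [ 0.2 -0.7  0.4] open 63.9 tilt [-0. -0.]
```

View pics/ov_side18.png

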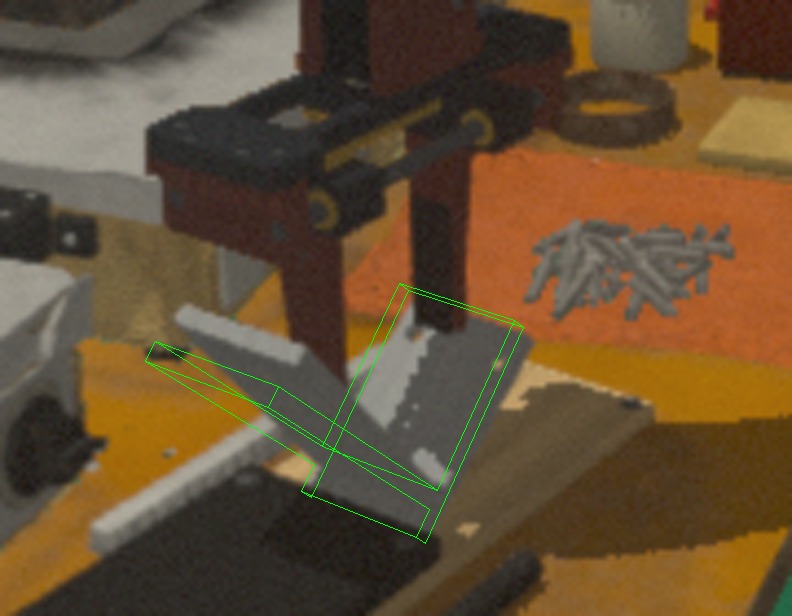

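View pics/ov_wrist18.png

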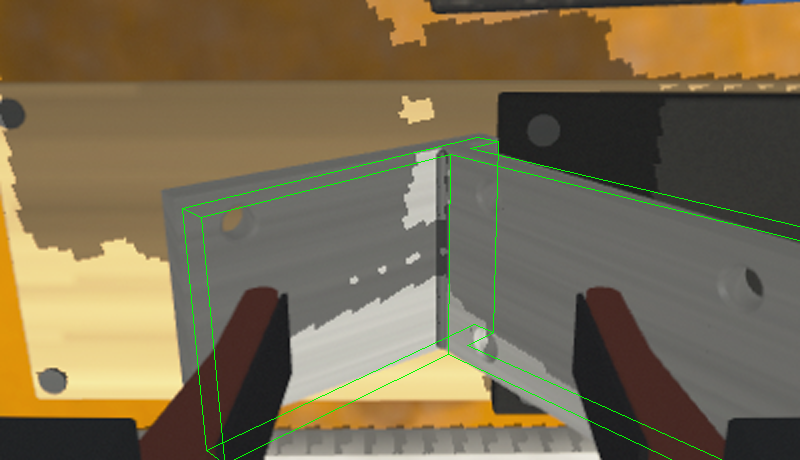

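Call:
{"fn": "send_rows", "kwargs": {
  "plan": [
    {"tx":0,"ty":0,"tz":1,"yaw":0},
    {"tx":0,"ty":0,"tz":1,"yaw":0},
    {"tx":0,"ty":0,"tz":1,"yaw":0},
    {"tx":0,"ty":0,"tz":1,"yaw":0},
    {"tx":0,"ty":0,"tz":0.5,"yaw":0},
    {"tx":0,"ty":0,"tz":0,"yaw":0},
    {"tx":0,"ty":0,"tz":0,"yaw":0}
  ]
}}

```text
clock: 20.5
eef_pos: [460.6, 290.1, 85.0]
tcp_rot: [-2.478, -1.931, 0.0]
ft_force: [-0.4, 1.3, 0.8]
opening: 0.725
```

```bash
python3 sz.py 19 w; python3 ov.py 19 42 -0.5
```

```text
t20.50 board pos [-19.9   6.5  85. ] yaw 0.01 F [1.1 0.7 0.8] open 63.8 tilt [ 0. -0.]
```

View pics/ov_side19.png

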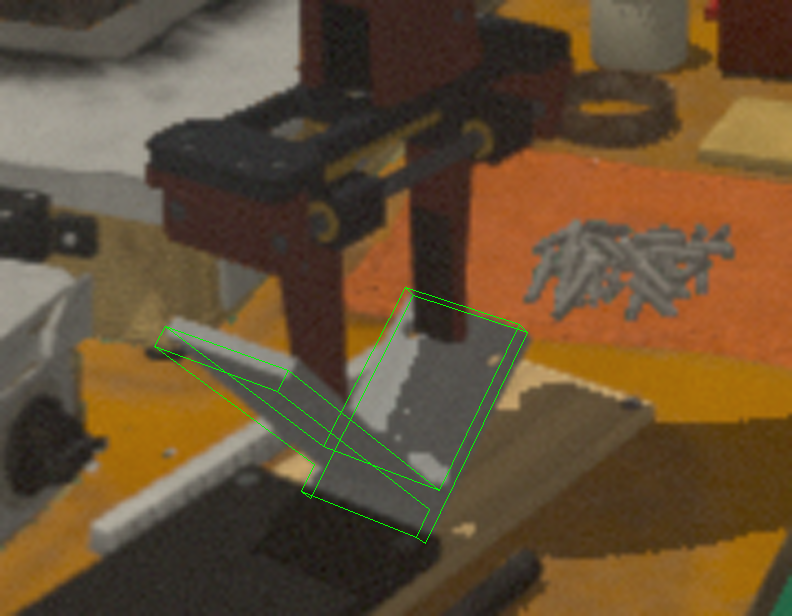

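View pics/ov_wrist19.png

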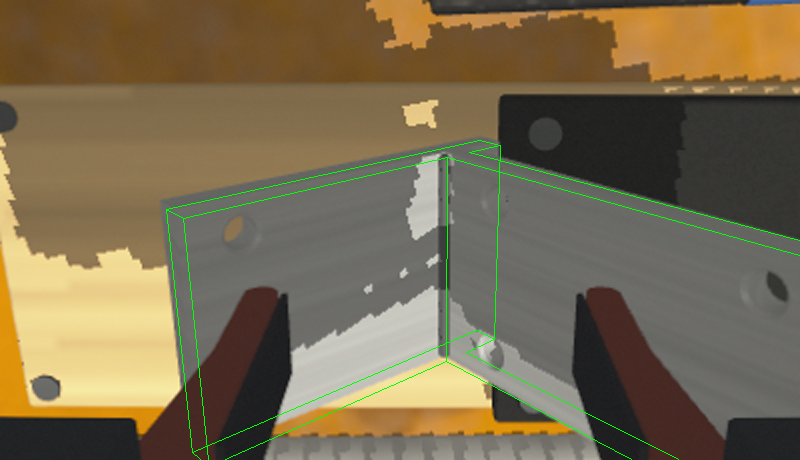

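Call:
{"fn": "send_rows", "kwargs": {
  "plan": [
    {"tx":0.6,"ty":0,"tz":-0.2,"yaw":0},
    {"tx":0.8,"ty":0,"tz":-0.3,"yaw":0},
    {"tx":0.8,"ty":0,"tz":-0.3,"yaw":0},
    {"tx":0.8,"ty":0,"tz":0,"yaw":0},
    {"tx":0.8,"ty":0,"tz":-0.1,"yaw":0},
    {"tx":0,"ty":0,"tz":0,"yaw":0},
    {"tx":0,"ty":0,"tz":0,"yaw":0}
  ]
}}

```text
clock: 21.48
eef_pos: [461.6, 293.9, 85.9]
tcp_rot: [-2.478, -1.931, -0.0]
ft_force: [0.1, 1.0, -0.3]
opening: 0.723
```

```bash
python3 sz.py 20 w; python3 ov.py 20 44 -0.5
```

```text
t21.48 board pos [-16.    6.4  85.9] yaw 0.01 F [ 1.   0.1 -0.3] open 63.6 tilt [0. 0.]
```

View pics/ov_side20.png

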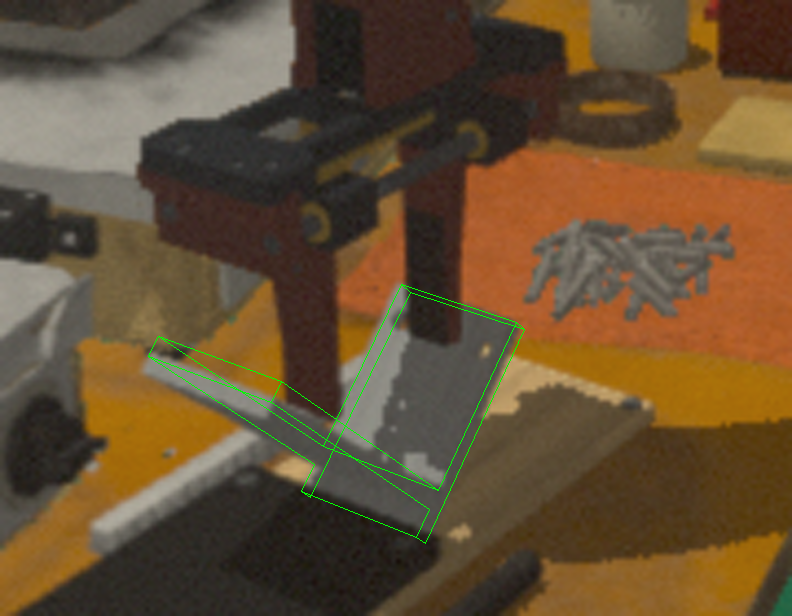

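View pics/ov_wrist20.png

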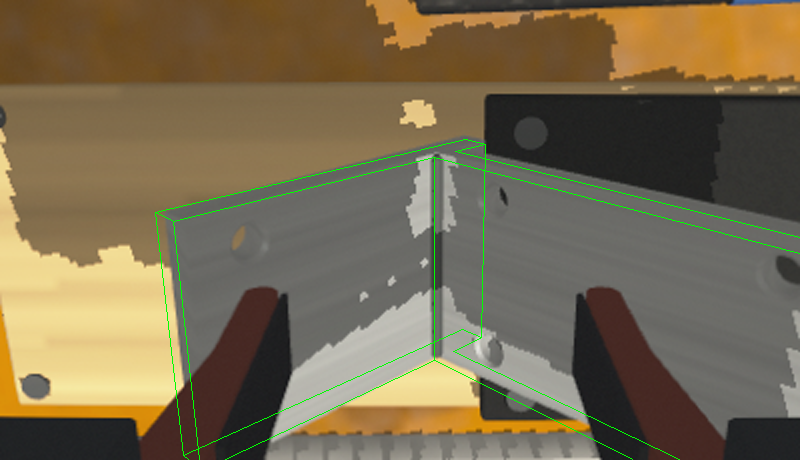

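```bash
python3 -c "
import numpy as np
p=(-16,85.9)
for t,s in [(47,81.5),(49,82.3),(51,83.1),(53,83.8),(55,84.5),(57,85.2),(59,85.8),(61,86.4),(63,87),(65,87.5),(67,88),(69,88.5),(71,89),(73,89),(75,89),(77,89),(79,89),(81,89),(83,89),(85,89),(87,89),(88,89),(89,89),(90,89),(91,89)]:
    T=np.radians(t);q=(40.8-s*np.cos(T),23+8*np.cos(T)+s*np.sin(T));print(t,'%.1f %.1f  d %.1f %.1f'%(*q,q[0]-p[0],-(q[1]-p[1])));p=q
"
```

```text
47 -14.8 88.1  d 1.2 -2.2
49 -13.2 90.4  d 1.6 -2.3
51 -11.5 92.6  d 1.7 -2.3
53 -9.6 94.7  d 1.9 -2.1
55 -7.7 96.8  d 2.0 -2.1
57 -5.6 98.8  d 2.1 -2.0
59 -3.4 100.7  d 2.2 -1.9
61 -1.1 102.4  d 2.3 -1.8
63 1.3 104.1  d 2.4 -1.7
65 3.8 105.7  d 2.5 -1.5
67 6.4 107.1  d 2.6 -1.4
69 9.1 108.5  d 2.7 -1.4
71 11.8 109.8  d 2.7 -1.3
73 14.8 110.5  d 3.0 -0.7
75 17.8 111.0  d 3.0 -0.6
77 20.8 111.5  d 3.0 -0.5
79 23.8 111.9  d 3.0 -0.4
81 26.9 112.2  d 3.1 -0.3
83 30.0 112.3  d 3.1 -0.2
85 33.0 112.4  d 3.1 -0.0
87 36.1 112.3  d 3.1 0.1
88 37.7 112.2  d 1.6 0.1
89 39.2 112.1  d 1.6 0.1
90 40.8 112.0  d 1.6 0.1
91 42.4 111.8  d 1.6 0.2
```

Call:
{"fn": "send_rows", "kwargs": {
  "plan": [
    {"tx":0.6,"ty":0,"tz":-1.1,"yaw":0},
    {"tx":0.7,"ty":0,"tz":-1.1,"yaw":0},
    {"tx":0.8,"ty":0,"tz":-1.1,"yaw":0},
    {"tx":0.8,"ty":0,"tz":-1.2,"yaw":0},
    {"tx":0.8,"ty":0,"tz":-1.1,"yaw":0},
    {"tx":0.8,"ty":0,"tz":-1.1,"yaw":0},
    {"tx":0,"ty":0,"tz":0,"yaw":0},
    {"tx":0,"ty":0,"tz":0,"yaw":0}
  ]
}}

```text
clock: 22.58
eef_pos: [462.6, 298.1, 92.5]
tcp_rot: [2.478, 1.931, -0.0]
ft_force: [-0.6, -0.1, 0.1]
opening: 0.725
```

```bash
python3 sz.py 21 w; python3 ov.py 21 51 -0.5
```

```text
t22.57 board pos [-11.7   6.4  92.5] yaw 0.01 F [-0.2  0.5  0.1] open 63.8 tilt [-0. -0.]
```

View pics/ov_side21.png

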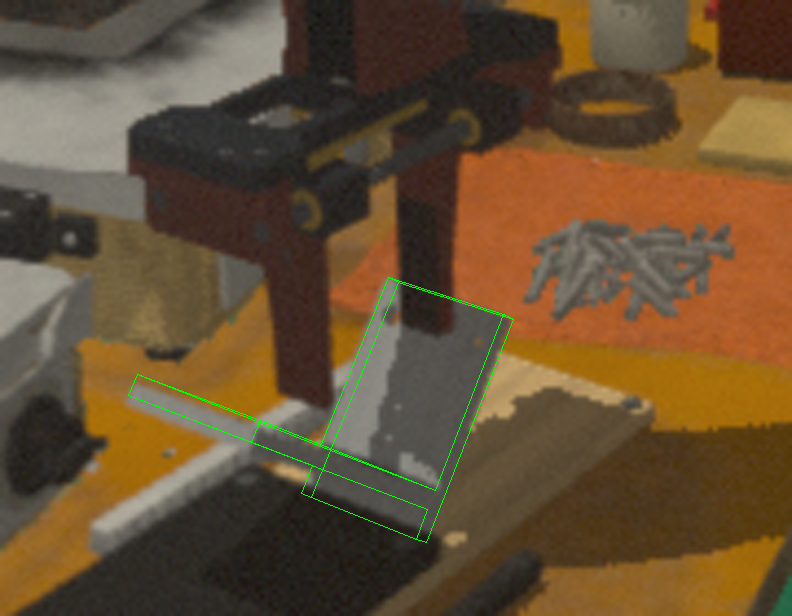

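View pics/ov_wrist21.png

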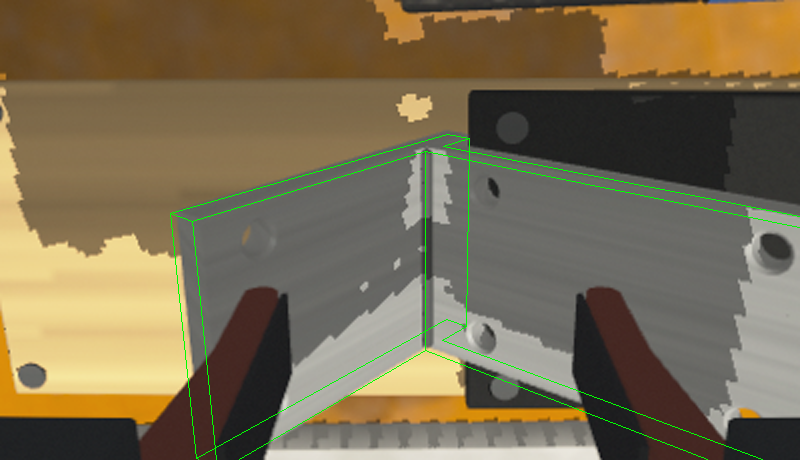

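Call:
{"fn": "send_rows", "kwargs": {
  "plan": [
    {"tx":0.9,"ty":0,"tz":-1.0,"yaw":0},
    {"tx":1.0,"ty":0,"tz":-1.0,"yaw":0},
    {"tx":1.0,"ty":0,"tz":-1.1,"yaw":0},
    {"tx":1.0,"ty":0,"tz":-1.1,"yaw":0},
    {"tx":1.0,"ty":0,"tz":-1.0,"yaw":0},
    {"tx":1.1,"ty":0,"tz":-1.0,"yaw":0},
    {"tx":1.1,"ty":0,"tz":-1.0,"yaw":0},
    {"tx":1.1,"ty":0,"tz":-1.0,"yaw":0}
  ]
}}

```text
clock: 23.68
eef_pos: [464.6, 306.2, 100.8]
tcp_rot: [-2.478, -1.931, -0.0]
ft_force: [-0.6, 0.3, -0.0]
opening: 0.728
```

Call:
{"fn": "send_rows", "kwargs": {
  "plan": [
    {"tx":1.1,"ty":0,"tz":-0.9,"yaw":0},
    {"tx":1.1,"ty":0,"tz":-0.9,"yaw":0},
    {"tx":0,"ty":0,"tz":0,"yaw":0},
    {"tx":0,"ty":0,"tz":0,"yaw":0}
  ]
}}

```text
clock: 24.18
eef_pos: [465.1, 308.2, 102.5]
tcp_rot: [-2.478, -1.931, 0.0]
ft_force: [-0.7, 0.9, 1.0]
opening: 0.726
```

```bash
python3 sz.py 22 w; python3 ov.py 22 61 -0.5
```

```text
t24.18 board pos [ -1.3   6.5 102.5] yaw 0.01 F [0.7 0.9 1. ] open 63.9 tilt [-0. -0.]
```

View pics/ov_side22.png

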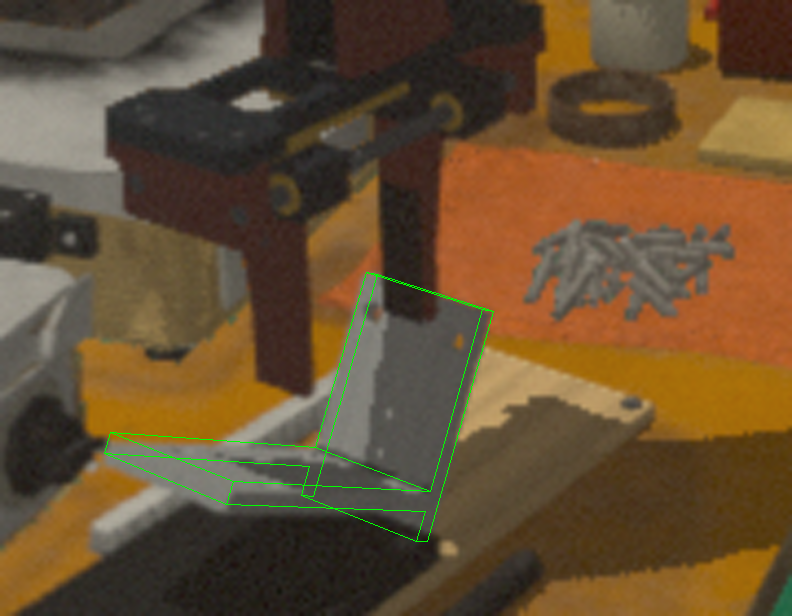

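View pics/ov_wrist22.png

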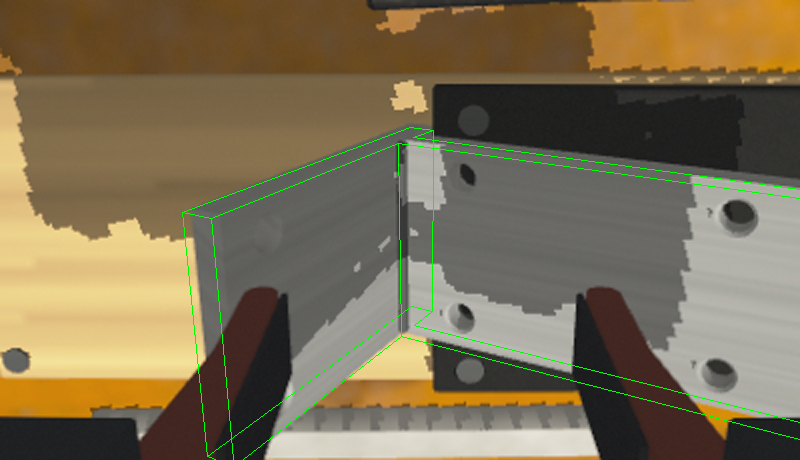

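Call:
{"fn": "send_rows", "kwargs": {
  "plan": [
    {"tx":1.2,"ty":0,"tz":-0.8,"yaw":0},
    {"tx":1.2,"ty":0,"tz":-0.8,"yaw":0},
    {"tx":1.2,"ty":0,"tz":-0.8,"yaw":0},
    {"tx":1.3,"ty":0,"tz":-0.8,"yaw":0},
    {"tx":1.3,"ty":0,"tz":-0.7,"yaw":0},
    {"tx":1.3,"ty":0,"tz":-0.7,"yaw":0},
    {"tx":1.3,"ty":0,"tz":-0.7,"yaw":0},
    {"tx":1.4,"ty":0,"tz":-0.7,"yaw":0}
  ]
}}

```text
clock: 25.28
eef_pos: [467.6, 318.2, 108.6]
tcp_rot: [-2.478, -1.931, -0.0]
ft_force: [0.1, 1.2, -0.1]
opening: 0.727
```

Call:
{"fn": "send_rows", "kwargs": {
  "plan": [
    {"tx":1.3,"ty":0,"tz":-0.6,"yaw":0},
    {"tx":1.4,"ty":0,"tz":-0.6,"yaw":0},
    {"tx":0,"ty":0,"tz":0,"yaw":0},
    {"tx":0,"ty":0,"tz":0,"yaw":0}
  ]
}}

```text
clock: 25.78
eef_pos: [468.3, 320.7, 109.7]
tcp_rot: [2.478, 1.931, -0.0]
ft_force: [1.3, 1.6, -0.2]
opening: 0.724
```

```bash
python3 sz.py 23 w; python3 ov.py 23 71 -0.5
```

```text
t25.77 board pos [ 11.6   6.5 109.7] yaw 0.01 F [ 1.9 -0.9 -0.2] open 63.7 tilt [-0. -0.]
```

View pics/ov_side23.png

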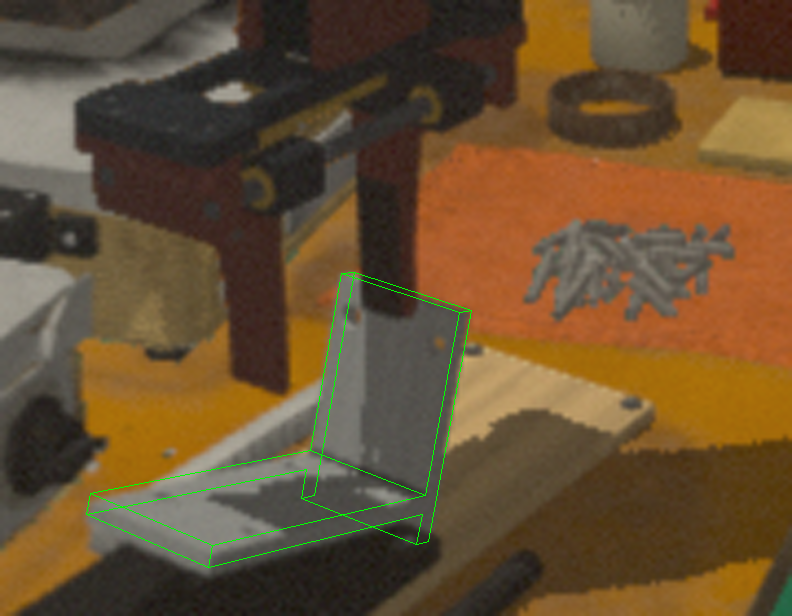

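View pics/ov_wrist23.png

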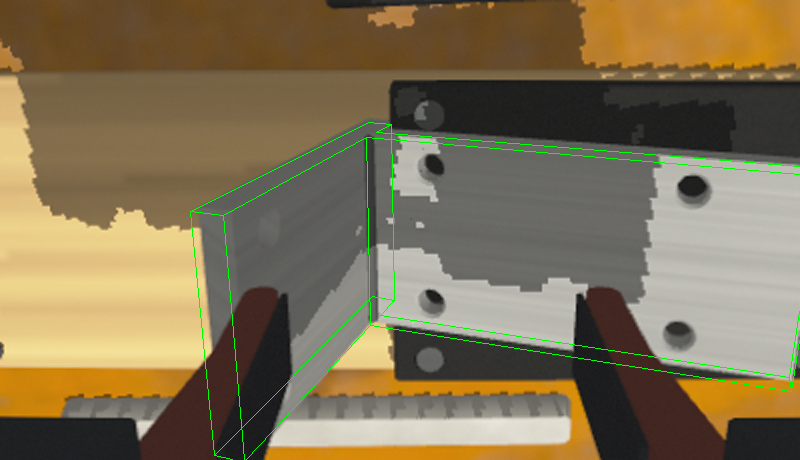

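Call:
{"fn": "send_rows", "kwargs": {
  "plan": [
    {"tx":1.4,"ty":0,"tz":-0.4,"yaw":0},
    {"tx":1.5,"ty":0,"tz":-0.4,"yaw":0},
    {"tx":1.5,"ty":0,"tz":-0.3,"yaw":0},
    {"tx":1.5,"ty":0,"tz":-0.3,"yaw":0},
    {"tx":1.5,"ty":0,"tz":-0.3,"yaw":0},
    {"tx":1.5,"ty":0,"tz":-0.2,"yaw":0},
    {"tx":1.5,"ty":0,"tz":-0.2,"yaw":0},
    {"tx":1.5,"ty":0,"tz":-0.1,"yaw":0}
  ]
}}

```text
clock: 26.88
eef_pos: [471.3, 332.4, 112.0]
tcp_rot: [-2.478, -1.931, -0.0]
ft_force: [-0.4, 1.0, -0.7]
opening: 0.723
```

Call:
{"fn": "send_rows", "kwargs": {
  "plan": [
    {"tx":1.2,"ty":0,"tz":0,"yaw":0},
    {"tx":1,"ty":0,"tz":0,"yaw":0},
    {"tx":0,"ty":0,"tz":0,"yaw":0},
    {"tx":0,"ty":0,"tz":0,"yaw":0}
  ]
}}

```text
clock: 27.38
eef_pos: [471.8, 334.4, 112.0]
tcp_rot: [-2.478, -1.931, -0.0]
ft_force: [-0.5, 0.6, 1.5]
opening: 0.724
```

```bash
python3 sz.py 24 w; python3 ov.py 24 81 -0.5
```

```text
t27.38 board pos [ 25.8   6.4 112. ] yaw 0.01 F [0.5 0.7 1.5] open 63.7 tilt [0. 0.]
```

View pics/ov_side24.png

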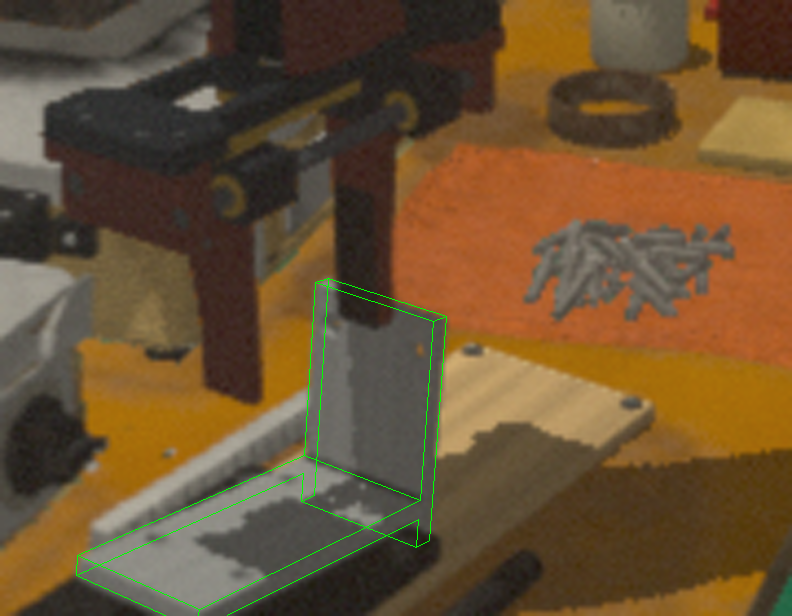

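View pics/ov_wrist24.png

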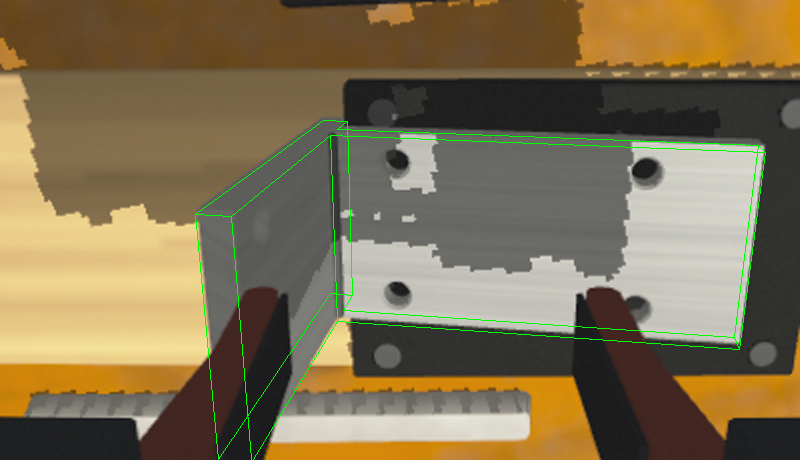

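Call:
{"fn": "send_rows", "kwargs": {
  "plan": [
    {"tx":1.2,"ty":0,"tz":0,"yaw":0},
    {"tx":1.2,"ty":0,"tz":0,"yaw":0},
    {"tx":1.2,"ty":0,"tz":0,"yaw":0},
    {"tx":1.2,"ty":0,"tz":0,"yaw":0},
    {"tx":1.2,"ty":0,"tz":0,"yaw":0},
    {"tx":1,"ty":0,"tz":0.2,"yaw":0},
    {"tx":1,"ty":0,"tz":0.2,"yaw":0},
    {"tx":0,"ty":0,"tz":0,"yaw":0}
  ]
}}

```text
clock: 28.48
eef_pos: [473.7, 342.3, 111.5]
tcp_rot: [-2.478, -1.932, -0.0]
ft_force: [0.2, 0.3, -0.2]
opening: 0.726
```

```bash
python3 sz.py 25 w; python3 ov.py 25 87 -0.5
```

```text
t28.48 board pos [ 33.9   6.5 111.5] yaw 0.02 F [ 0.3 -0.1 -0.2] open 63.9 tilt [ 0. -0.]
```

View pics/ov_side25.png

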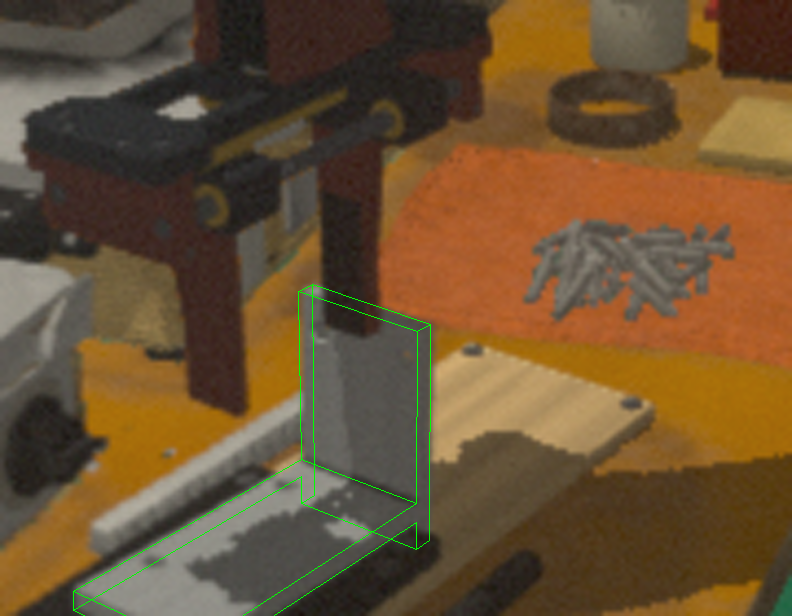

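View pics/ov_wrist25.png

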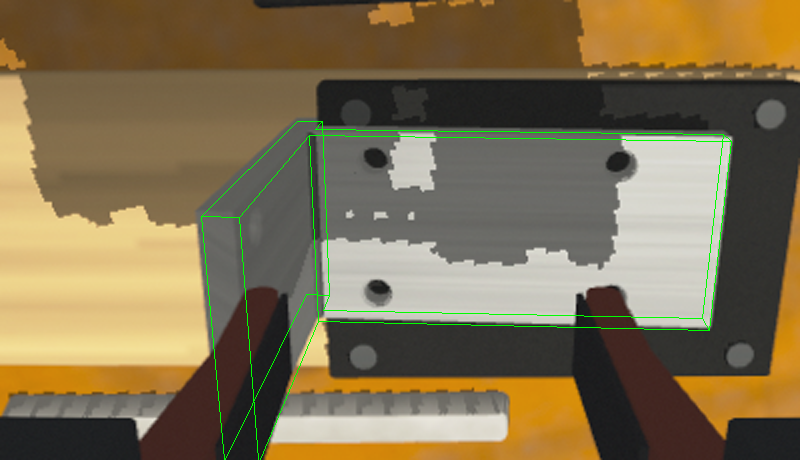

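Call:
{"fn": "send_rows", "kwargs": {
  "plan": [
    {"tx":0.7,"ty":0,"tz":0,"yaw":0},
    {"tx":0.7,"ty":0,"tz":0,"yaw":0},
    {"tx":0.7,"ty":0,"tz":0,"yaw":0},
    {"tx":0.7,"ty":0,"tz":0,"yaw":0},
    {"tx":0.7,"ty":0,"tz":0,"yaw":0},
    {"tx":0.7,"ty":0,"tz":0,"yaw":0},
    {"tx":0.7,"ty":0,"tz":0,"yaw":0},
    {"tx":0.7,"ty":0,"tz":0,"yaw":0}
  ]
}}

```text
clock: 29.58
eef_pos: [475.0, 347.6, 111.5]
tcp_rot: [-2.478, -1.931, 0.0]
ft_force: [-0.9, 1.1, -0.8]
opening: 0.727
```

Call:
{"fn": "send_rows", "kwargs": {
  "plan": [
    {"tx":0.7,"ty":0,"tz":0,"yaw":0},
    {"tx":0.7,"ty":0,"tz":0,"yaw":0},
    {"tx":0.7,"ty":0,"tz":0,"yaw":0},
    {"tx":0.7,"ty":0,"tz":0,"yaw":0},
    {"tx":0,"ty":0,"tz":0,"yaw":0}
  ]
}}

```text
clock: 30.2
eef_pos: [475.7, 350.3, 111.5]
tcp_rot: [2.478, 1.931, -0.0]
ft_force: [0.3, -0.1, -0.4]
opening: 0.727
```

```bash
python3 sz.py 26 w; python3 ov.py 26 90 -0.5
```

```text
t30.20 board pos [ 42.1   6.5 111.5] yaw 0.01 F [-0.  -0.3 -0.4] open 64.0 tilt [-0. -0.]
```

View pics/ov_side26.png

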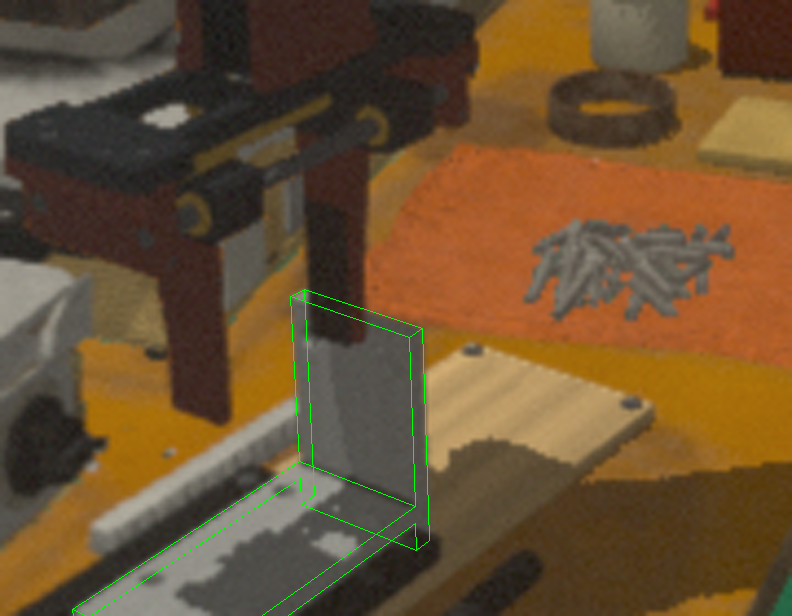

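View pics/ov_wrist26.png

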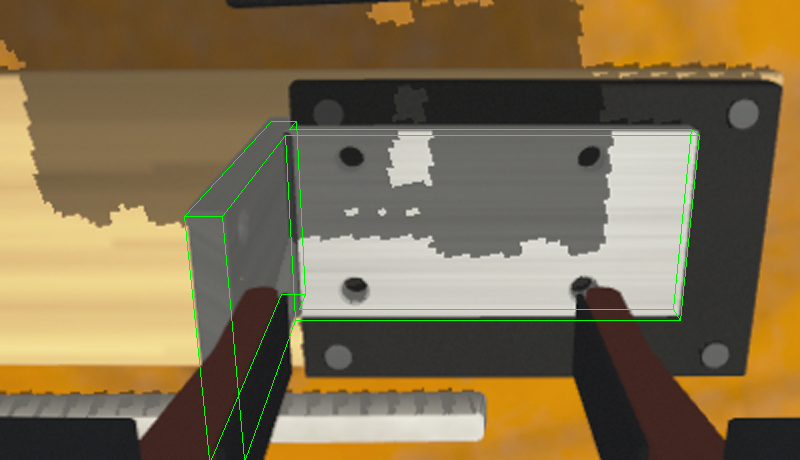

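Call:
{"fn": "send_rows", "kwargs": {
  "plan": [
    {"tx":2,"ty":0,"tz":0,"yaw":0},
    {"tx":4,"ty":0,"tz":0,"yaw":0},
    {"tx":0,"ty":0,"tz":-10,"yaw":0},
    {"tx":0,"ty":0,"tz":-30,"yaw":0},
    {"tx":0,"ty":0,"tz":-40,"yaw":0},
    {"tx":-10,"ty":0,"tz":-30,"yaw":0},
    {"tx":-20,"ty":0,"tz":-10,"yaw":0},
    {"tx":-15,"ty":0,"tz":0,"yaw":0}
  ]
}}

```text
clock: 31.3
eef_pos: [466.0, 310.8, 231.7]
tcp_rot: [2.479, 1.93, 0.001]
ft_force: [-0.9, -0.5, -0.3]
opening: 0.728
```

Call:
{"fn": "send_rows", "kwargs": {
  "plan": [
    {"tx":-15,"ty":0,"tz":0,"yaw":0},
    {"tx":0,"ty":0,"tz":0,"yaw":0},
    {"tx":0,"ty":0,"tz":0,"yaw":0},
    {"tx":0,"ty":0,"tz":0,"yaw":0},
    {"tx":0,"ty":0,"tz":0,"yaw":0}
  ]
}}

```text
clock: 31.92
eef_pos: [462.6, 298.4, 231.4]
tcp_rot: [2.477, 1.932, -0.0]
ft_force: [-0.5, -0.1, -0.4]
opening: 0.727
```

```bash
python3 sz.py 27 w; python3 - <<'E'
import cv2
f=cv2.imread('pics/wrist27.png')
cv2.imwrite('pics/w27z.png',cv2.resize(f[120:320,230:500],None,fx=2.95,fy=2.95,interpolation=cv2.INTER_CUBIC))
f=cv2.imread('pics/side27.png')
cv2.imwrite('pics/s27z.png',cv2.resize(f[290:420,170:330],None,fx=5,fy=4.6,interpolation=cv2.INTER_CUBIC))
E
```

```text
t31.93 board pos [-11.4   6.6 231.4] yaw 0.04 F [-0.2  0.5 -0.4] open 64.0 tilt [-0. -0.]
```

View pics/wrist27.png

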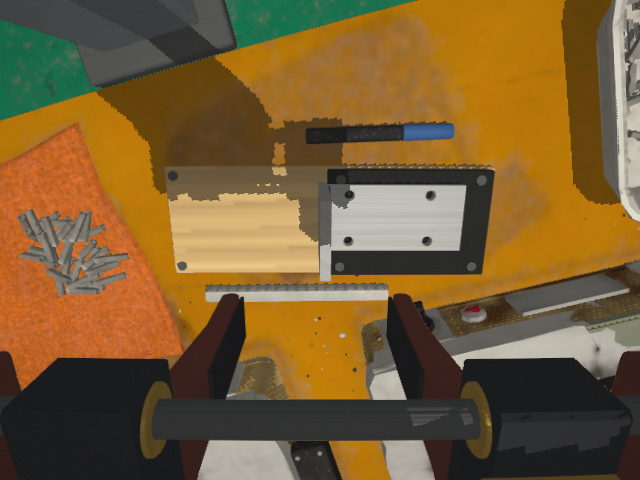

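View pics/s27z.png

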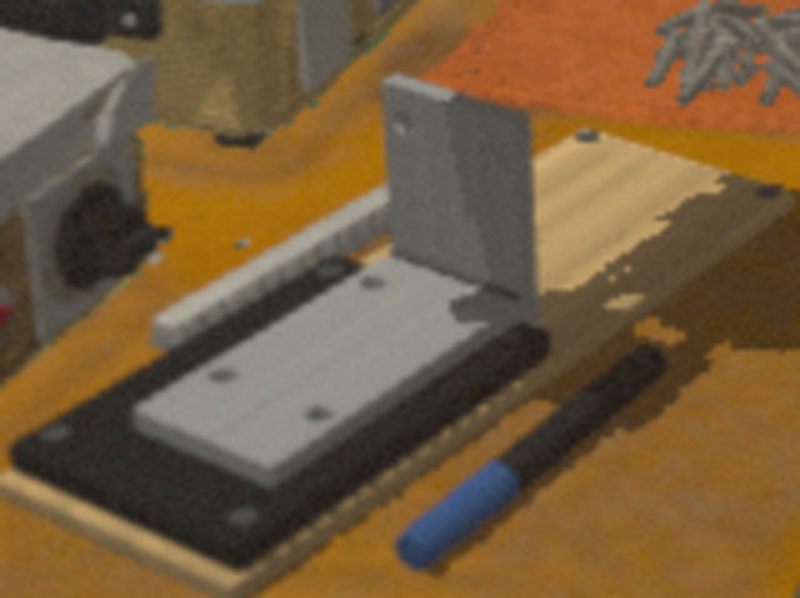

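View pics/w27z.png

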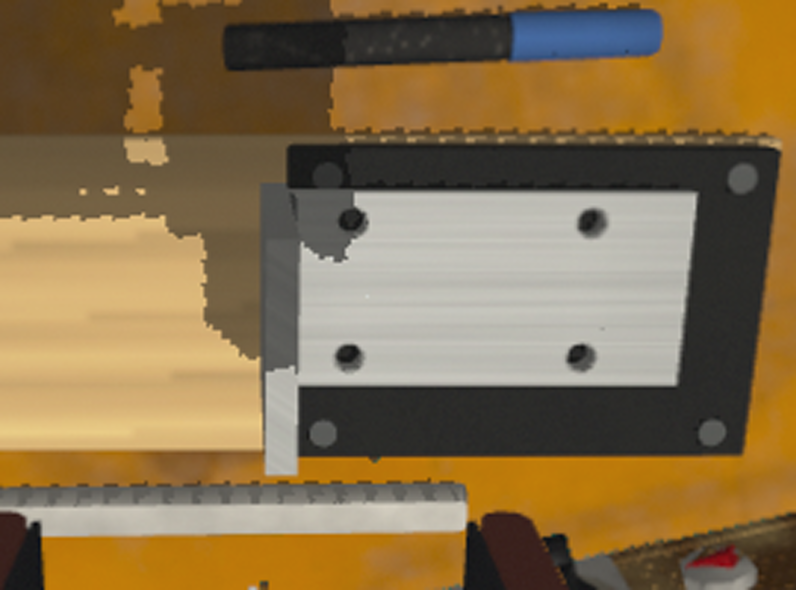

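```bash
python3 - <<'E'
from nav import *
import pickle
D=pickle.load(open('d27.pkl','rb'));c=D['wrist']
q=lambda X,Y:(230+(X+.5)/2.95-.5,120+(Y+.5)/2.95-.5)
def b(X,Y,z):
    P=ray(c,q(X,Y),z); return (Rb.T@(P[:2]-B)).round(1)
print('step wall near',b(288,147,20),'front near',b(779,150,20),'front far',b(742,455,20))
print('upright end near',b(697,192,29),'far',b(678,385,29))
print('foot top: front-near',b(300,185,103),'rear-near',b(261,184,103),'rear-far',b(266,474,103),'front-far',b(297,474,103))
E
```

```text
step wall near [-0.8 50.1] front near [147.7  50. ] front far [148.5 -48.6]
upright end near [120.6  38.4] far [121.3 -21.7]
foot top: front-near [-0.3 50.6] rear-near [-9.4 50.8] rear-far [ -7.9 -21.6] front-far [ -0.2 -21.6]
```

```bash
python3 -c "
from h import *
print(order.hand_in())"
```

```text
the job is handed in; nothing more can be done
None
```

The bracket now lies with its tall plate flat on the rubber and its foot plate standing up against the step. I handed the job in at about 32 s of the 70 s allowed.

**Push:** I pushed on the foot's rear edge with one finger until the toe met the step's wall. There the bracket stopped moving and the force rose to about 8 N.

**Tip:** One finger pushed the upright forward from behind. The other waited about 80 mm out over the foot plate, so the bracket was always held between them. I then eased it down from about 46° to 90° at roughly 8° per second, with the rear finger bearing on the foot, and moved the arm clear.

**Last checks (wrist camera, arm clear):**

| Check | Measured | Expected |
|---|---|---|
| Upright's end, distance from the wall | 121.8 mm | 122 mm if snug |
| Foot plate, position relative to the wall | about -8 to 0 mm | -8 to 0 mm |
| Squareness | plate's end and step's front edge agree to about 0.1 mm across the plate | 0 mm |

The pen, the solder bar and the rest of the bench in view look untouched.

**Disagreements:**
- **Scene camera:** It placed the board about 10 mm from where the wrist camera did, so I set it aside. The side camera confirmed the bracket's angles.
- **Balance point:** The bracket stayed on the front finger to about 40°, where 36° was stated. It then settled about 4° further onto the rear finger between looks.
- **Foot's near top corner:** The picture put it about 12 mm off in y. I put this down to shading and did not use it.

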